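# Pack small film rolls in the shuttle tub, put its lid on and wind it under the guard

### The arm

A 6-joint arm with a two-finger parallel gripper is mounted at the origin on the work surface. World frame = base frame: x ahead of the robot, y to its left, z up, the work surface at z = 0. Lengths are in m, angles in rad, forces in N, time in s.
With the tool pointing down it reaches from about 0.3 to 0.95 m from the base axis. Payload 3.1 kg.
Tool frame: the origin (TCP) lies at the very end of the fingers, on their centre line; the grasp point (between the pads) lies 19 mm behind it (env.grip_point_offset is the distance from the TCP to the grasp point, in m); z points along the fingers, y is the direction in which the jaws open and shut (so a half turn about z gives the same grasp; the last joint's range is limited). The gripper opens to 85 mm and grips with 20 to 120 N. Pads are 22 mm wide; open, the fingers measure 114 mm over their backs; the gripper's body (76 mm by 85 mm) begins 54 mm behind the grasp point. The pads swing forward as they close: fully open they stand 13 mm farther back than shut.
Start: joints at [1.174, 0.308, 1.634, -0, 1.2, -0.07], TCP at [0.201, 0.592, 0.231] pointing down, gripper open.
Joint ranges: [-3.06, 3.06], [-0.79, 1.96], [0.05, 2.63], [-1.19, 4.34], [0.05, 2.64], [-2.94, 2.94]. Speed limits (rad/s): [2.79, 2.79, 3.14, 3.14, 3.14, 3.14].

### API

Orientations are given as [roll, pitch, yaw] about the fixed x, y, z axes, in that order (R = Rz(yaw) Ry(pitch) Rx(roll)).
In Python, from plant import env gives the robot as it stands.
- The arm moves only by the tool send_rows, never from a script. Its argument "steps" is text: rows parted by semicolons, each of 5 numbers parted by spaces: the shift along the tool's x, y, z in units of 30 mm (1.0 is 30 mm), then the turn about the tool's z in units of 6 degrees (1.0 is 6 degrees), then the gripper's target within -1 to 1 (fully open at 1, half-way at 0, shut at -1). A call has exactly 5 rows; each row shifts and turns the commanded pose from where the row before left it, along the tool's axes as they then stand; what a row does not reach is not made up. A row lasts 1/12 s, in which the tool goes at most 41.7 mm and 7.16 degrees, less where a joint would pass 70% of its speed; a pose out of reach is approached as far as the arm can. A call is refused whole if a number of a shift passes 1 or a number of a turn 1, either way. A call with a gripper value outside its range is refused whole. The fingers move at their own pace and stop on an object; "force" is the grip in N (left out, the last holds). Time passes only in rows, so rows that do not move let the fingers close, or fill a call up. It gives the time, the measured TCP pose, the force and the opening at its end, in the units of the state.
- env.sense(): the state, without advancing time (a new reading comes with each control period).
- env.snapshot(name): name is "side" or "top" or "wrist"; returns a dict with "frame" (400x640x3 uint8, blue, green, red), "mtx" (3x3 intrinsics, pixels), "R" (3x3) and "t" (3): a world point X has camera coordinates R X + t; the wrist camera has in their place "hand_eye" (4x4, takes a point from camera to tool coordinates, whose origin is the TCP and whose axes are the flange's). Camera axes: x right, y down, z forward; pixel columns grow to the right and rows downward; lengths in m; the calibration is good to about 2 mm. The wrist camera is an equidistant fisheye: a pixel r from the principal point sees the ray r / f radians off the axis. A picture is of the moment at which its call begins: read the wrist's pose just before it. There is no depth.
- env.sign_off(): hands the job in, once; it reports no verdict.
The state is a dict: "t": time; "qpos": joint angles; "joint_velocities": joint speeds; "tau": joint torques, N m; "eef_pos": TCP position; "ee_rot": TCP orientation; "force": force on the tool from outside, world axes, zero at the start; "torque": the same for the moment, N m; "width": finger opening in m.
Only numpy, scipy, OpenCV 4.12 (cv2) and the standard library are available. Lean on these libraries where they do the work, as an engineer would, in place of code of your own. Each camera call takes 0.05 s, during which the arm holds its last target.

### The job

Swing the handwheel's folded crank handle up until it latches upright, then wind the shuttle with it all the way out from under the clear guard to the loading end. Put every small film roll (leave the two large ones and the empty cardboard core where they are) into the tub on the shuttle, side by side on its floor, and set the round lid on the tub so that it sits down fully and level. Then wind the shuttle all the way back under the guard; move the shuttle only with the crank, never by pushing it or its tub, and leave the crank handle upright.

Things in the scene. Friction and masses are not known exactly. Their poses are not given: they have to be found in the camera images.
- crank (a joint): folding crank handle, rad: 0 = folded flat, lying inward across the wheel; 1.571 = upright (its stop), latched. From 0.9 rad its tail presses a sprung ball and clicks past it at 1.3 rad, taking 4 to 6 N at crank_grip, as does folding it back; then the ball pushes it home. Folded, its tail sits in a fixed steel fork and the wheel cannot turn; it is free above about 1.0 rad
- crank_pivot (a point): hinge of the crank handle, 62 mm from the wheel's axis and 24 mm above the wheel disc's top face (about 81 mm above the table). The handle swings in the vertical plane through this point and wheel_hub: from pointing at the wheel's axis, up to vertical. Moves round with the wheel
- crank_grip (a point): point on the axis of the crank's black sleeve, 55 mm from crank_pivot. The sleeve is 20 mm in diameter, reaches from 12 to 72 mm from the pivot, and spins freely on the crank, so a gripper need not turn with the wheel. Folded, there are 14 mm free between the sleeve and the disc. The fork's two prongs stand fixed just outside the disc, their tops 7 mm above the pivot's height
- wheel_hub (a point): centre of the top face of the handwheel's disc (disc 142 mm diameter, 12 mm thick, vertical axis; a hub cap of 32 mm diameter stands 8 mm above the face), about 57 mm above the table. The wheel's stand is fixed to the table
- wheel (a joint): angle of the handwheel, rad, growing anticlockwise seen from above: 0 (start, shuttle under the guard) to 12.566 (two full turns, shuttle at the loading end), stops at both ends. It drives the shuttle by a drive below; turning takes about 4 N at the crank
- shuttle (a joint): position of the shuttle along its rails, m: 0 = fully under the guard (start), 0.27 = fully out at the loading end; equals 0.02149 x wheel angle
- tub_floor (a point): centre of the inner floor of the round grey tub that is fixed on the shuttle; moves with it. Its z is up, and its -y is the way the shuttle moves out. The tub's inner diameter is 160 mm, wall 4 mm, 60 mm deep inside. The clear guard over the parked tub is a plate 170 mm above the table on four posts; its near end lies 177 mm from the centre of the tub when the shuttle is fully out
- tub_rim (a point): centre of the tub's mouth, at the height of its rim, 60 mm above tub_floor (98 mm above the table)
- lid: loose round grey lid, 0.22 kg, lying right way up on the table: disc 178 mm diameter, 5 mm thick, with below it a step 148 mm in diameter and 8 mm deep that goes inside the tub, and on top an upright black knob 28 mm diameter, 30 mm tall. Origin at the centre of the step's underside, z up through the knob
- lid_under (a point): centre of the disc's underside on the lid, 8 mm above the lid's origin; it lies on tub_rim when the lid is seated
- lid_knob (a point): point on the axis of the lid's knob, 31 mm above the lid's origin (knob from 13 to 43 mm)
- roll1: small dark film roll with blank white labels on its ends, solid, 44 mm diameter, 38 mm tall, about 70 g, standing on the table; origin at its middle, z along its axis. May be absent
- roll2: small dark film roll with blank white labels on its ends, solid, 44 mm diameter, 38 mm tall, about 70 g, standing on the table; origin at its middle, z along its axis. May be absent
- roll3: small dark film roll with blank white labels on its ends, solid, 44 mm diameter, 38 mm tall, about 70 g, standing on the table; origin at its middle, z along its axis. May be absent
- roll4: small dark film roll with blank white labels on its ends, solid, 44 mm diameter, 38 mm tall, about 70 g, standing on the table; origin at its middle, z along its axis. May be absent
- big_roll1: bystander: large film roll, 76 mm diameter, 60 mm tall, standing; origin at its middle. Not for the tub
- big_roll2: bystander: second large film roll, like big_roll1. Not for the tub
- core: bystander: empty cardboard core, tube 34 mm diameter, 50 mm tall, standing; origin at the underside centre. Not for the tub
There are look-alikes about, which are no part of the job. What is shaped like the roll2 but green or pink is not meant. What is shaped like the lid but purple is not meant.

How it is judged:
On the way, in this order (a step that is already met when the one before it is completed fails the run):
1. crank handle swung up and latched upright (value of joint crank above 1.48 rad), for 0.2 s.
2. shuttle wound fully out to the loading end (value of joint shuttle above 0.26 m), for 0.2 s.
3. all small rolls on the tub's floor and the lid seated level, the shuttle still at the loading end (value of joint shuttle above 0.26 m and horizontal distance between each of roll1, roll2, roll3, roll4 and tub_floor below 0.07 m and z of roll1 in the frame of tub_floor between 0.01 and 0.032 m and z of roll2 in the frame of tub_floor between 0.01 and 0.032 m and z of roll3 in the frame of tub_floor between 0.01 and 0.032 m and z of roll4 in the frame of tub_floor between 0.01 and 0.032 m and horizontal distance between lid_under and tub_rim below 0.01 m and z of lid_under in the frame of tub_rim between -0.003 and 0.003 m and angle between lid's own z axis and vertical below 0.03 rad and contact force between the fingers and lid below 0.2 N), for 0.3 s.
At the end, for the whole second after the job is handed in: Shuttle within 10 mm of its guarded stop; every small roll present on the tub floor (centre 10-32 mm above it, within 70 mm of its middle); lid at rest, within 3 mm of the rim height, 10 mm of its centre, 0.03 rad of level; crank above 1.4 rad (value of joint shuttle below 0.01 m and value of joint crank above 1.4 rad and horizontal distance between each of roll1, roll2, roll3, roll4 and tub_floor below 0.07 m and z of roll1 in the frame of tub_floor between 0.01 and 0.032 m and z of roll2 in the frame of tub_floor between 0.01 and 0.032 m and z of roll3 in the frame of tub_floor between 0.01 and 0.032 m and z of roll4 in the frame of tub_floor between 0.01 and 0.032 m and horizontal distance between lid_under and tub_rim below 0.01 m and z of lid_under in the frame of tub_rim between -0.003 and 0.003 m and angle between lid's own z axis and vertical below 0.03 rad and linear speed of lid below 0.02 m/s); the robot touches nothing.
It fails at once if the shuttle is pushed along by its tub or deck instead of by the crank (contact force between the fingers and shuttle above 2 N and (velocity of joint shuttle above 0.02 m/s or velocity of joint shuttle below -0.02 m/s)).
It fails at once if a large roll or the cardboard core is moved more than 60 mm (distance of any of big_roll1, big_roll2, core from where it was at the start of the episode above 0.06 m).
Of roll1, roll2, roll3, roll4 only 2 to 4 are there at a start; the rules pass over those that are not, and their reading is None.
At some moment in a run one of roll1, roll2, roll3, roll4 may be knocked a few centimetres aside while the robot is not near it.
Once in a run the grip may slacken for a moment while it holds something.
It also fails if it takes over 210 s, if anything falls off the work surface, if the arm or the gripper's body presses on something with over 40 N, if the wrist force passes 120 N, or if a joint passes its speed limit or range.

## Working session

There is one attempt and no reset: what is moved stays moved. The work goes in short steps, Python scripts to look and compute and a tool call to move; the robot and the scene stay as the last step left them, time stands still between calls to the robot, and variables do not carry over. Pictures are saved under pics/ and viewed, and the job is handed in when it is done.

Besides the shell and the picture viewer there is one more tool, called after "Request:" as a command line: name --argument value ..., lists and objects as JSON in quotes. send_rows: Moves the arm, as the interface text tells. Its arguments: {"type":"object","properties":{"steps":{"type":"string"},"force":{"type":"number"}},"required":["steps"]}

```bash
ls; mkdir -p pics; cat > h.py <<'E'
import numpy as np, cv2
from plant import env
def snap(n,f):
    s=env.snapshot(n); cv2.imwrite('pics/'+f,s['frame']); return s
def ray(s,u,v):
    K=np.array(s['mtx']);R=np.array(s['R']);t=np.array(s['t'])
    d=R.T@np.linalg.inv(K)@np.array([u,v,1.]); c=-R.T@t
    return c,d
def onz(s,u,v,z):
    c,d=ray(s,u,v); return c+d*(z-c[2])/d[2]
def proj(s,X):
    K=np.array(s['mtx']);p=K@(np.array(s['R'])@np.array(X)+np.array(s['t'])); return p[:2]/p[2]
E
python3 - <<'E'
from h import *
s=env.sense(); print({k:np.round(v,3).tolist() for k,v in s.items()})
for n in ('side','top','wrist'):
    c=snap(n,n+'0.png'); print(n,{k:np.round(v,3).tolist() for k,v in c.items() if k!='frame'})
print(env.grip_point_offset)
E
```

```text
pics
{'t': 0.0, 'qpos': [1.174, 0.309, 1.635, 0.0, 1.2, -0.07], 'joint_velocities': [-0.001, -0.0, -0.002, -0.002, 0.001, 0.001], 'tau': [0.002, -41.527, -27.666, -0.0, 0.01, -0.0], 'eef_pos': [0.2, 0.591, 0.23], 'ee_rot': [-3.139, -0.0, 2.815], 'force': [-0.388, 0.215, -0.255], 'torque': [0.016, -0.027, -0.018], 'width': 0.085}
side {'mtx': [[497.57, 0.0, 318.97], [0.0, 497.57, 192.342], [0.0, 0.0, 1.0]], 'R': [[0.753, -0.658, -0.019], [-0.488, -0.539, -0.686], [0.441, 0.526, -0.727]], 't': [-0.335, 0.275, 1.142]}
top {'mtx': [[463.796, 0.0, 312.424], [0.0, 463.796, 199.544], [0.0, 0.0, 1.0]], 'R': [[0.003, -1.0, -0.018], [-0.996, -0.001, -0.085], [0.085, 0.019, -0.996]], 't': [0.008, 0.456, 1.32]}
wrist {'mtx': [[309.707, 0.0, 313.979], [0.0, 309.707, 196.381], [0.0, 0.0, 1.0]], 'hand_eye': [[0.0, -0.951, -0.31, 0.08], [1.0, 0.0, 0.001, -0.001], [-0.001, -0.31, 0.951, -0.143], [0.0, 0.0, 0.0, 1.0]]}
0.0187
```

View pics/top0.png

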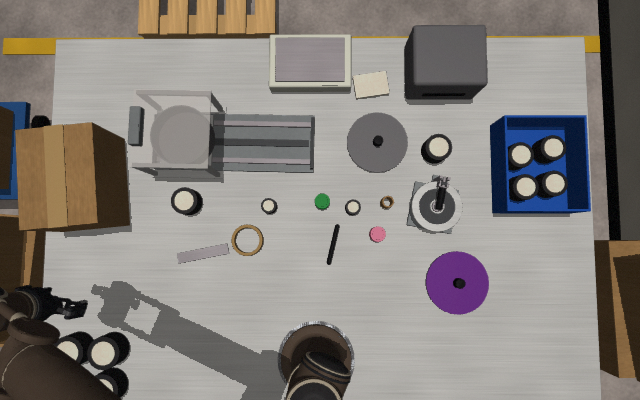

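View pics/side0.png

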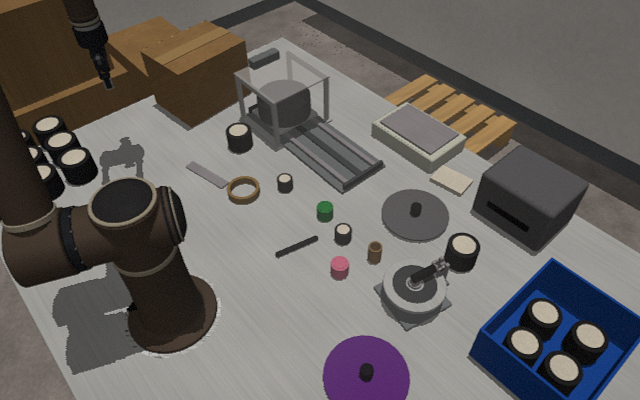

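View pics/wrist0.png

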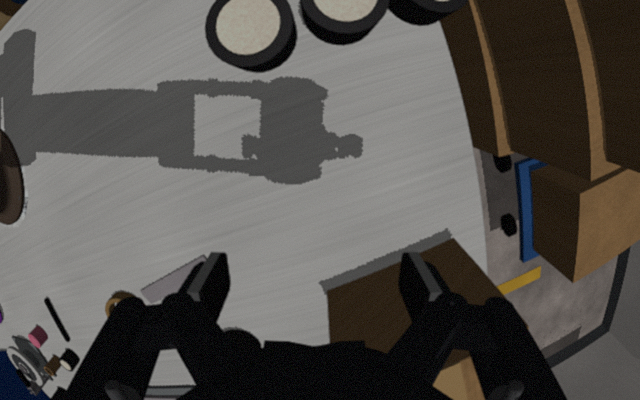

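```bash
python3 - <<'E'
from h import *
t=cv2.imread('pics/top0.png');s=cv2.imread('pics/side0.png')
a=cv2.resize(t[160:250,390:490],None,fx=4,fy=4,interpolation=2);b=cv2.resize(s[240:330,365:465],None,fx=4,fy=4,interpolation=2)
cv2.imwrite('pics/c1.png',np.hstack([a,b]))
a=cv2.resize(t[180:250,240:400],None,fx=4,fy=4,interpolation=2)
b=cv2.resize(s[160:250,260:400],None,fx=4,fy=4,interpolation=2)
b=cv2.resize(b,(640,int(b.shape[0]*640/b.shape[1])))
o=np.vstack([a,b]); cv2.imwrite('pics/c2.png',cv2.resize(o,None,fx=.85,fy=.85))
E
```

```text
(no output)
```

View pics/c1.png

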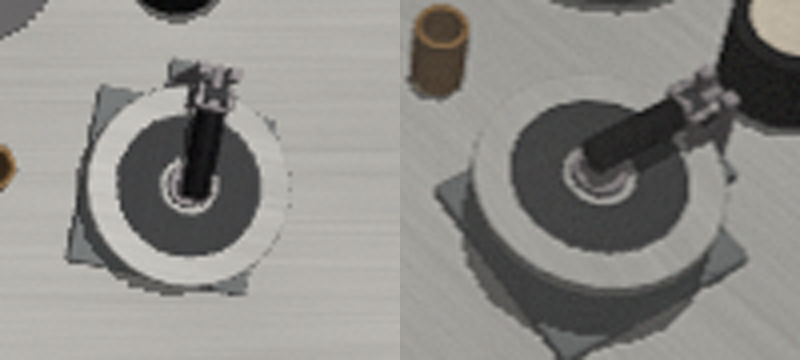

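View pics/c2.png

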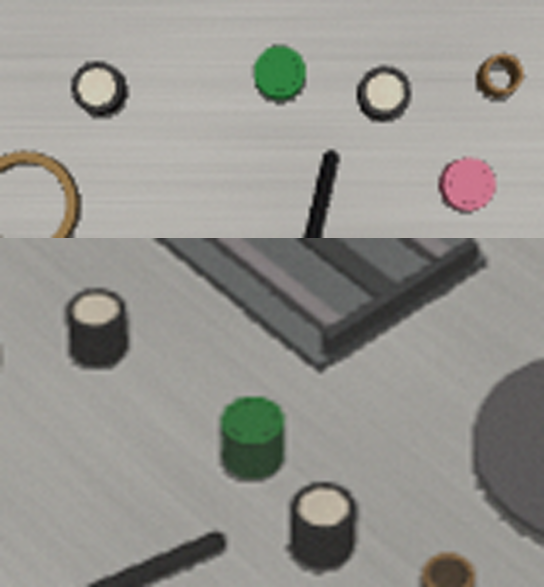

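Candidates: small rolls at top-view (269,206) and (353,207) (dark with white labels); look-alikes green (322,201) and pink (377,234), core (387,202), big rolls (186,201), (437,149), box/table rolls that are all large. Grey lid (377,142); purple one (457,283) not. The crop confirms the choice.

```bash
python3 - <<'E'
from h import *
T=env.snapshot('top');S=env.snapshot('side')
def blob(fr,box,f):
    x0,y0,x1,y1=box; c=fr[y0:y1,x0:x1].astype(int); m=f(c).astype(np.uint8)
    n,l,st,ce=cv2.connectedComponentsWithStats(m); i=1+np.argmax(st[1:,4]); 
    cs,_=cv2.findContours((l==i).astype(np.uint8),0,1); k=max(cs,key=cv2.contourArea)
    h=cv2.convexHull(k)
    e=cv2.fitEllipse(h)
    return np.array(e[0])+[x0,y0], np.array(e[1]), st[i,4]
white=lambda c:(c[...,2]>185)&(c[...,2]-c[...,0]>15)
for nm,bt,bs,z in [('rA',(255,192,283,220),(272,168,298,196),.038),('rB',(340,194,366,220),(330,218,356,248),.038),('big1',(168,185,205,218),(222,117,256,155),.06),('big2',(418,130,456,166),(440,228,482,275),.06)]:
    for s,b in ((T,bt),(S,bs)):
        try:
            c,ax,a=blob(s['frame'],b,white); print(nm,c,ax,a,onz(s,*c,z).round(4))
        except Exception as e: print(nm,e)
dark=lambda c:(c.max(-1)<150)
c,ax,a=blob(T['frame'],(340,105,412,178),dark); print('lid',c,ax,a,onz(T,*c,.013).round(4))
c,ax,a=blob(S['frame'],(375,185,452,245),dark); print('lid',c,ax,a,onz(S,*c,.013).round(4))
c,ax,a=blob(T['frame'],(416,186,458,228),lambda c:c.max(-1)<90); print('wheel',c,ax,a,onz(T,*c,.057).round(4))
c,ax,a=blob(S['frame'],(385,258,445,308),lambda c:c.max(-1)<90); print('wheel',c,ax,a,onz(S,*c,.057).round(4))
p=[390+200/4,160+195/4];print('sleeve axis pts in top',onz(T,390+196/4,160+198/4,.081),onz(T,390+209/4,160+113/4,.081))
print('hub T',onz(T,390+189/4,160+186/4,.065),'S',onz(S,365+201/4,240+170/4,.065))
print('tub',onz(T,180,135,.098),'rail end',onz(T,314,116,.03),onz(T,314,171,.03))
E
```

```text
rA [268.01341057 205.02727032] [10.0369854  10.08706474] 86 [0.4388 0.1354 0.038 ]
rA [283.96394062 177.85245037] [6.14178753 9.64460373] 39 [0.4386 0.1396 0.038 ]
rB [352.72148514 206.5       ] [ 9.90700531 10.01565742] 84 [ 0.4349 -0.1057  0.038 ]
rB [342.92370319 228.77906132] [ 8.2260313  10.46015072] 50 [ 0.4359 -0.1028  0.038 ]
big1 [183.51599026 200.07913971] [18.063694   18.64678383] 273 [0.4508 0.3714 0.06  ]
big1 [237.84461689 129.39535236] [ 9.57307529 16.03005028] 63 [0.4513 0.3763 0.06  ]
big2 [438.56906319 146.40185356] [18.04098511 18.58704376] 270 [ 0.6033 -0.3463  0.06  ]
big2 [463.849226   244.43529701] [16.3371315  21.91074944] 170 [ 0.6044 -0.3433  0.06  ]
lid [376.68287277 142.31807709] [60.84262466 61.13428497] 2925 [ 0.6251 -0.1783  0.013 ]
lid [414.48286819 215.70582581] [54.13543701 70.06110382] 2989 [ 0.6202 -0.182   0.013 ]
wheel [436.77643776 205.05330276] [35.08133316 37.45561981] 921 [ 0.438  -0.3387  0.057 ]
wheel [420.10071182 277.96557617] [44.02967453 57.45640182] 1394 [ 0.457  -0.3354  0.057 ]
sleeve axis pts in top [ 0.42400925 -0.33858708  0.081     ] [ 0.48251535 -0.34866459  0.081     ]
hub T [ 0.43336714 -0.33798307  0.065     ] S [ 0.43507319 -0.33888999  0.065     ]
tub [0.6282748  0.37463853 0.098     ] rail end [0.69940118 0.00504928 0.03      ] [0.53785579 0.00464533 0.03      ]
```

```bash
cat >> h.py <<'E'
from scipy.spatial.transform import Rotation as Ro
def rot(s): return Ro.from_euler('xyz',s['ee_rot']).as_matrix()
def plan(X,yaw=None):
    s=env.sense();R=rot(s);p=np.array(s['eef_pos'])
    d=R.T@(np.array(X)-p)/.03
    r='' 
    if yaw is not None:
        dy=(yaw-s['ee_rot'][2]+np.pi)%(2*np.pi)-np.pi; r=' turn %.2f'%(-np.degrees(dy)/6)
    print('at',p.round(4),'rot',np.round(s['ee_rot'],3),'t %.1f'%s['t'],'w %.4f'%s['width'],'F',np.round(s['force'],1),'units',d.round(2),'rows>=%.1f'%(max(abs(d).max(),np.linalg.norm(d)/1.3)),r)
E
python3 - <<'E'
from h import *
plan([.4,.3,.23],2.971)
E
```

```text
at [0.2005 0.5916 0.2306] rot [-3.14  -0.     2.815] t 0.2 w 0.0852 F [-1.5  0.6  0.3] units [-9.42 -7.07  0.03] rows>=9.4  turn -1.49
```

Request:
send_rows --steps "-0.9 -0.7 0 -0.15 0;-0.95 -0.7 0 -0.15 0;-0.95 -0.7 0 -0.15 0;-0.95 -0.7 0 -0.15 0;-0.95 -0.7 0 -0.15 0" --force 30

```text
t: 0.67
eef_pos: [0.3054, 0.4491, 0.2312]
ee_rot: [-3.141, 0.0, 2.895]
force: [1.1, 0.3, 0.8]
width: 0.0429
```

Request:
send_rows --steps "-0.95 -0.7 0 -0.15 0;-0.95 -0.7 0 -0.15 0;-0.95 -0.7 0 -0.15 0;-0.95 -0.7 0 -0.15 0;-0.95 -0.7 0 -0.15 0"

```text
t: 1.08
eef_pos: [0.4223, 0.3158, 0.2314]
ee_rot: [3.141, 0.0, 2.973]
force: [0.3, -0.5, -0.2]
width: 0.0427
```

```bash
python3 - <<'E'
from h import *
plan([.435,-.337,.2],2.971)
E
```

```text
at [0.4223 0.3158 0.2314] rot [3.141 0.    2.973] t 1.1 w 0.0427 F [ 0.3 -0.5 -0.2] units [ -4.07 -21.38   1.04] rows>=21.4  turn 0.02
```

Request:
send_rows --steps "-0.2 -1 0 0 0;-0.2 -1 0 0 0;-0.2 -1 0 0 0;-0.2 -1 0 0 0;-0.2 -1 0 0 0"

```text
t: 1.5
eef_pos: [0.4255, 0.163, 0.2312]
ee_rot: [-3.142, 0.0, 2.972]
force: [0.9, -0.0, 0.0]
width: 0.0425
```

Request:
send_rows --steps "-0.2 -1 0 0 0;-0.2 -1 0 0 0;-0.2 -1 0 0 0;-0.2 -1 0 0 0;-0.2 -1 0 0 0"

```text
t: 1.92
eef_pos: [0.4297, 0.0101, 0.2314]
ee_rot: [3.142, 0.001, 2.972]
force: [0.4, 0.6, -0.8]
width: 0.0427
```

Request:
send_rows --steps "-0.2 -1 0 0 0;-0.2 -1 0 0 0;-0.2 -1 0 0 0;-0.2 -1 0 0 0;-0.2 -1 0 0 0"

```text
t: 2.33
eef_pos: [0.434, -0.1429, 0.2314]
ee_rot: [-3.142, 0.0, 2.972]
force: [0.7, -0.1, 0.1]
width: 0.0427
```

Request:
send_rows --steps "-0.2 -1 0.2 0 0;-0.2 -1 0.2 0 0;-0.2 -1 0.2 0 0;-0.2 -1 0.2 0 0;-0.2 -1 0.2 0 0"

```text
t: 2.75
eef_pos: [0.4382, -0.2959, 0.201]
ee_rot: [3.142, 0.0, 2.972]
force: [1.0, -0.2, 0.1]
width: 0.0428
```

```bash
python3 - <<'E'
from h import *
plan([.435,-.337,.2],2.971)
c=snap('wrist','w1.png');c=snap('top','t1.png')
plan([.435,-.337,.2],2.971)
E
```

```text
at [ 0.4382 -0.2959  0.201 ] rot [3.142 0.    2.972] t 2.8 w 0.0428 F [ 1.  -0.2  0.1] units [-0.13 -1.37  0.03] rows>=1.4  turn 0.01
at [ 0.4381 -0.2981  0.2005] rot [-3.14  -0.     2.968] t 2.9 w 0.0427 F [-0.6 -0.6 -0.7] units [-0.12 -1.29  0.02] rows>=1.3  turn -0.03
```

View pics/w1.png

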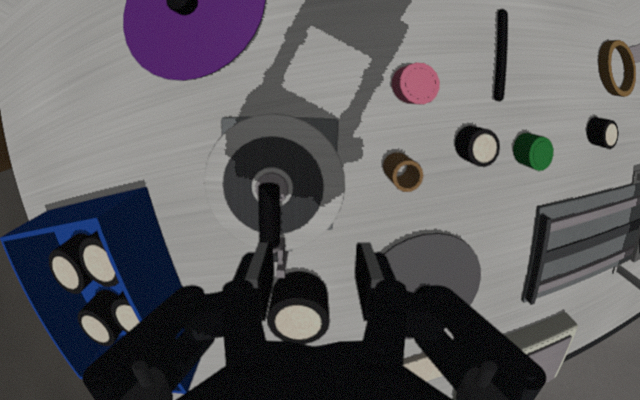

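View pics/t1.png

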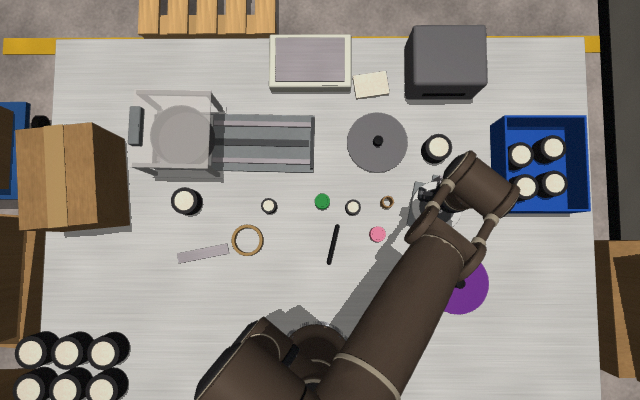

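```bash
cat >> h.py <<'E'
def wsnap(f):
    st=env.sense(); s=env.snapshot('wrist'); cv2.imwrite('pics/'+f,s['frame']); s['p']=np.array(st['eef_pos']); s['Rt']=rot(st); return s
def wonz(s,u,v,z):
    K=np.array(s['mtx']);x=(u-K[0,2])/K[0,0];y=(v-K[1,2])/K[1,1];r=np.hypot(x,y)
    d=np.array([np.sin(r)*x/r,np.sin(r)*y/r,np.cos(r)]);H=np.array(s['hand_eye'])
    d=s['Rt']@H[:3,:3]@d; c=s['p']+s['Rt']@H[:3,3]
    return c+d*(z-c[2])/d[2]
E
python3 - <<'E'
from h import *
w=wsnap('w2.png'); f=w['frame']
cv2.imwrite('pics/c3.png',cv2.resize(f[110:300,190:360],None,fx=3,fy=3,interpolation=2))
print(wonz(w,270,186,.065),wonz(w,299,321,.06),wonz(w,484,149,.038))
E
```

```text
[ 0.4312272  -0.33992777  0.065     ] [ 0.59989487 -0.34535581  0.06      ] [ 0.4352365  -0.10804058  0.038     ]
```

View pics/c3.png

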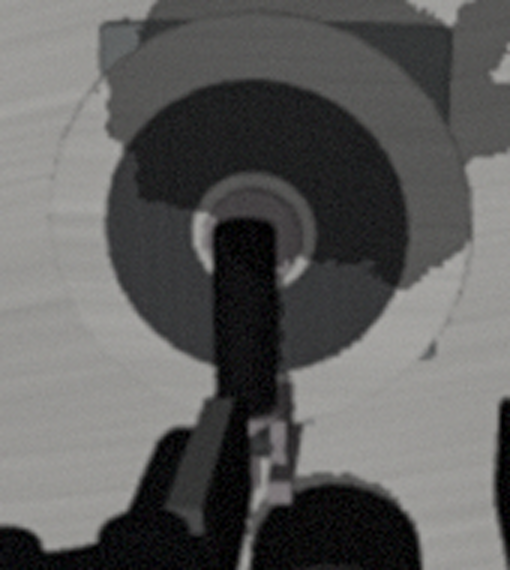

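```bash
python3 - <<'E'
from h import *
w=wsnap('w2.png')
P=lambda a,b,z:wonz(w,190+a/3,110+b/3,z)
print('hubring',P(255,230,.058))
L=P(105,225,.057);R_=P(410,230,.057);U=P(255,80,.057);D=P(257,372,.057);print(L,R_,U,D)
print('outer',P(49,220,.057),P(471,215,.057),P(257,13,.057))
print('sleeve',P(245,222,.085),P(249,390,.081))
print(w['p'])
E
```

```text
hubring [ 0.43435935 -0.334128    0.058     ]
[ 0.42406995 -0.38346032  0.057     ] [ 0.4432677  -0.28506519  0.057     ] [ 0.38701369 -0.32452913  0.057     ] [ 0.48402162 -0.34440435  0.057     ]
outer [ 0.41882025 -0.40253377  0.057     ] [ 0.44165964 -0.26492937  0.057     ] [ 0.36658483 -0.31991014  0.057     ]
sleeve [ 0.42434508 -0.33169969  0.085     ] [ 0.47928284 -0.34317394  0.081     ]
[ 0.43793017 -0.29589731  0.20059711]
```

```bash
python3 - <<'E'
from h import *
plan([.4463,-.3384,.07],2.952)
E
```

```text
at [ 0.438  -0.2946  0.2008] rot [ 3.14e+00 -1.00e-03  2.97e+00] t 3.0 w 0.0428 F [0.3 0.5 0.6] units [-0.53 -1.4   4.36] rows>=4.4  turn 0.17
```

Request:
send_rows --steps "-0.25 -0.7 0.1 0.1 0;-0.25 -0.7 0.1 0.1 0;0 0 1 0 0;0 0 1 0 0;0 0 1 0 0"

```text
t: 3.37
eef_pos: [0.4468, -0.3377, 0.1055]
ee_rot: [-3.141, 0.002, 2.952]
force: [-0.8, 0.3, -1.7]
width: 0.043
```

```bash
python3 - <<'E'
from h import *
plan([.4463,-.3384,.07],2.952)
wsnap('w3.png'); s=snap('side','s3.png')
cv2.imwrite('pics/s3c.png',cv2.resize(s['frame'][200:340,330:500],None,fx=4,fy=4,interpolation=2))
plan([.4463,-.3384,.07],2.952)
E
```

```text
at [ 0.4468 -0.3377  0.1055] rot [-3.141e+00  2.000e-03  2.952e+00] t 3.4 w 0.0430 F [-0.8  0.3 -1.7] units [ 0.02 -0.03  1.18] rows>=1.2  turn -0.00
at [ 0.4422 -0.3335  0.1003] rot [ 3.135 -0.01   2.952] t 3.5 w 0.0430 F [-0.7  1.2 -0.1] units [-0.17 -0.14  1.01] rows>=1.0  turn 0.00
```

View pics/s3c.png

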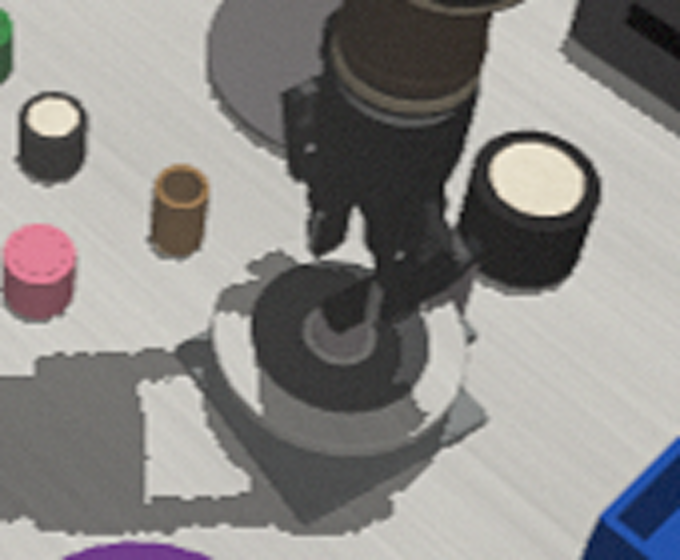

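View pics/w3.png

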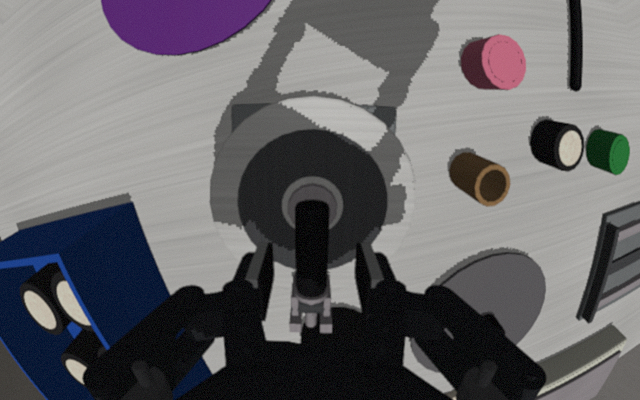

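Request:
send_rows --steps "0 0 0.4 0 0;0 0 0.4 0 0;0 0 0.2 0 0;0 0 0 0 0;0 0 0 0 0"

```text
t: 3.88
eef_pos: [0.4462, -0.3384, 0.0758]
ee_rot: [-3.141, 0.001, 2.951]
force: [0.5, -0.4, 0.7]
width: 0.0425
```

```bash
python3 - <<'E'
from h import *
plan([.4463,-.3384,.07],2.952)
wsnap('w4.png'); s=snap('side','s4.png')
plan([.4463,-.3384,.07],2.952)
E
```

```text
at [ 0.4462 -0.3384  0.0758] rot [-3.141e+00  1.000e-03  2.951e+00] t 3.9 w 0.0425 F [ 0.5 -0.4  0.7] units [-0.    0.    0.19] rows>=0.2  turn -0.01
at [ 0.4466 -0.3388  0.0763] rot [-3.141e+00  2.000e-03  2.951e+00] t 4.0 w 0.0425 F [ 0.1 -0.8  0.4] units [0.01 0.01 0.21] rows>=0.2  turn -0.01
```

View pics/w4.png

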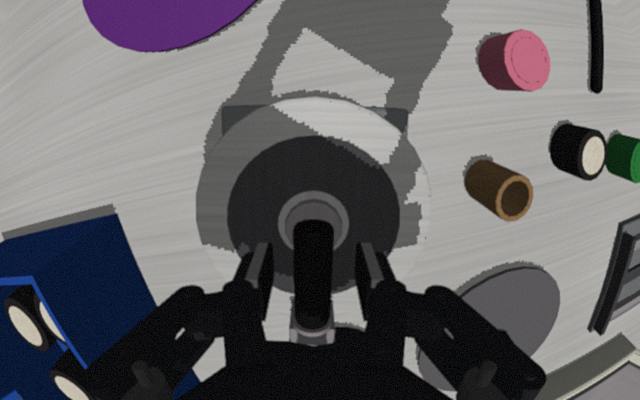

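Request:
send_rows --steps "0 0 0.13 0 0;0 0 0 0 -1;0 0 0 0 -1;0 0 0 0 -1;0 0 0 0 -1" --force 40

```text
t: 4.4
eef_pos: [0.4457, -0.3388, 0.0716]
ee_rot: [-3.141, -0.0, 2.951]
force: [-1.4, -2.4, 0.6]
width: 0.0186
```

Request:
send_rows --steps "0 0 0 0 -1;0 0 0 0 -1;0 0 0 0 -1;0 0 0 0 -1;0 0 0 0 -1"

```text
t: 4.82
eef_pos: [0.4458, -0.3388, 0.0715]
ee_rot: [-3.141, -0.0, 2.951]
force: [-2.6, -3.4, 1.2]
width: 0.0185
```

Request:
send_rows --steps "-0.02 0 -0.26 0 -1;-0.06 0 -0.25 0 -1;-0.1 0 -0.24 0 -1;-0.14 0 -0.22 0 -1;-0.17 0 -0.2 0 -1"

```text
t: 5.23
eef_pos: [0.4598, -0.3411, 0.1051]
ee_rot: [-3.141, -0.001, 2.951]
force: [0.0, -6.1, -10.1]
width: 0.0182
```

```bash
python3 - <<'E'
from h import *
plan([.4463,-.3384,.07],2.952)
s=snap('side','s5.png')
cv2.imwrite('pics/s5c.png',cv2.resize(s['frame'][200:340,330:500],None,fx=4,fy=4,interpolation=2))
E
```

```text
at [ 0.4598 -0.3411  0.1051] rot [-3.141e+00 -1.000e-03  2.951e+00] t 5.2 w 0.0182 F [  0.   -6.1 -10.1] units [0.46 0.   1.17] rows>=1.2  turn -0.01
```

View pics/s5c.png

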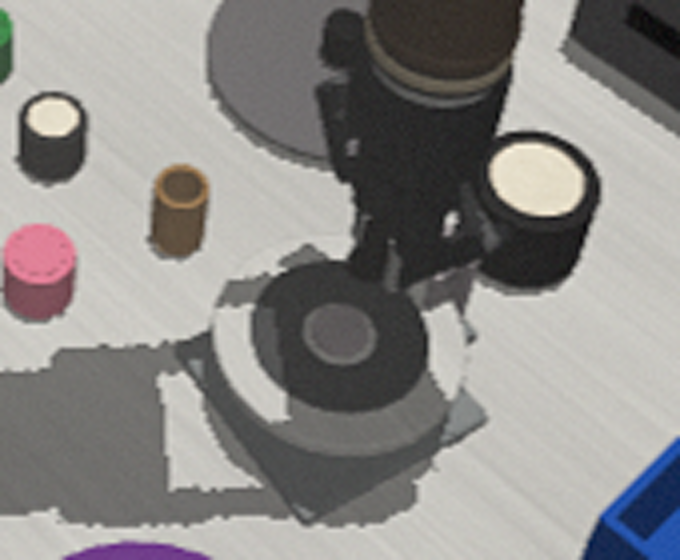

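Request:
send_rows --steps "-0.2 -0.03 -0.17 0 -1;-0.22 -0.03 -0.14 0 -1;-0.24 0 -0.1 0 -1;-0.25 0 -0.06 0 -1;-0.26 0 -0.02 0 -1" --force 50

```text
t: 5.7
eef_pos: [0.491, -0.3471, 0.12]
ee_rot: [3.137, -0.011, 2.952]
force: [-5.7, 7.3, -2.9]
width: 0.0147
```

Request:
send_rows --steps "-0.1 0 0 0 -1;-0.05 0 0 0 -1;0 0 0 0 -1;0 0 0 0 -1;0 0 0 0 -1"

```text
t: 6.12
eef_pos: [0.5015, -0.3512, 0.1232]
ee_rot: [-3.14, 0.006, 2.951]
force: [-0.4, 0.2, 0.1]
width: 0.0002
```

```bash
python3 - <<'E'
from h import *
plan([.4463,-.3384,.07],2.952)
s=snap('side','s6.png');t=snap('top','t6.png')
cv2.imwrite('pics/s6c.png',cv2.resize(s['frame'][200:340,330:500],None,fx=4,fy=4,interpolation=2))
plan([.4463,-.3384,.07],2.952)
E
```

```text
at [ 0.5015 -0.3512  0.1232] rot [-3.14   0.006  2.951] t 6.1 w 0.0002 F [-0.4  0.2  0.1] units [1.9  0.07 1.76] rows>=2.0  turn -0.01
at [ 0.501  -0.3513  0.1232] rot [-3.14   0.005  2.951] t 6.2 w -0.0002 F [-0.4  0.  -0.2] units [1.88 0.08 1.77] rows>=2.0  turn -0.01
```

View pics/s6c.png

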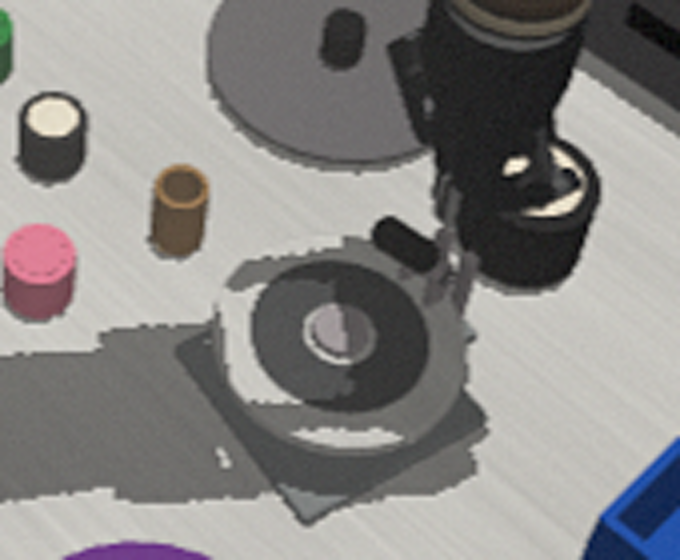

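Request:
send_rows --steps "0 0 -1 0 -1;0 0 -1 0 -1;0.3 0 -0.6 0 -1;1 0 0 0 -1;1 0 0 0 -1"

```text
t: 6.63
eef_pos: [0.4335, -0.3391, 0.203]
ee_rot: [-3.137, 0.008, 2.952]
force: [-0.4, 0.6, -0.7]
width: -0.0001
```

Request:
send_rows --steps "0.3 0 0 0 -1;0 0 0 0 -1;0 0 0 0 -1;0 0 0 0 -1;0 0 0 0 -1"

```text
t: 7.05
eef_pos: [0.4237, -0.3362, 0.1996]
ee_rot: [-3.141, 0.002, 2.951]
force: [-0.2, 0.1, 0.1]
width: -0.0
```

```bash
python3 - <<'E'
from h import *
plan([.4345,-.336,.115],2.952)
w=wsnap('w7.png');s=snap('side','s7.png')
cv2.imwrite('pics/s7c.png',cv2.resize(s['frame'][200:340,330:500],None,fx=4,fy=4,interpolation=2))
E
```

```text
at [ 0.4237 -0.3362  0.1996] rot [-3.141e+00  2.000e-03  2.951e+00] t 7.0 w -0.0000 F [-0.2  0.1  0.1] units [-0.35  0.08  2.82] rows>=2.8  turn -0.01
```

View pics/s7c.png

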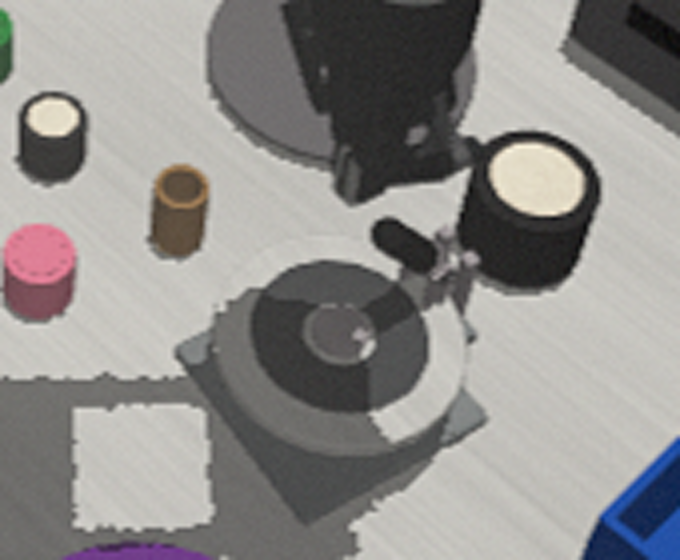

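View pics/w7.png

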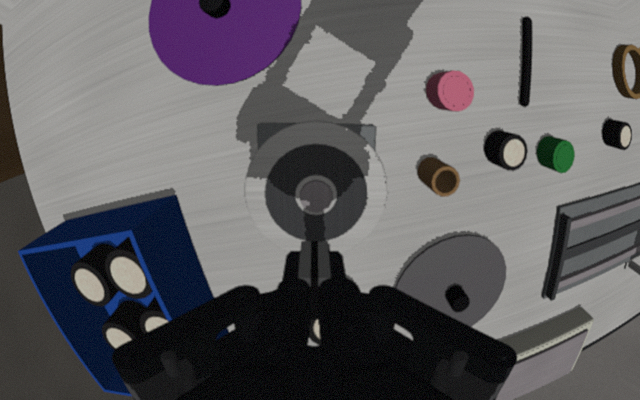

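Request:
send_rows --steps "0.1 0 0.9 0 -1;0 0 1 0 -1;0 0 1 0 -1;0 0 0.2 0 -1;0 0 0 0 -1"

```text
t: 7.57
eef_pos: [0.4179, -0.3332, 0.1034]
ee_rot: [3.138, -0.006, 2.951]
force: [0.4, 0.2, 0.6]
width: 0.0002
```

Request:
send_rows --steps "-0.2 0 0 0 -1;-0.2 0 0 0 -1;-0.2 0 0 0 -1;-0.2 0 0 0 -1;-0.2 0 0 0 -1"

```text
t: 7.98
eef_pos: [0.4476, -0.3407, 0.1079]
ee_rot: [-3.141, -0.005, 2.952]
force: [-7.9, 1.3, 4.9]
width: 0.0
```

Request:
send_rows --steps "-0.2 0 0 0 -1;-0.2 0 0 0 -1;-0.2 0 0 0 -1;-0.1 0 0 0 -1;0 0 0 0 -1"

```text
t: 8.4
eef_pos: [0.4727, -0.3465, 0.109]
ee_rot: [-3.139, 0.006, 2.951]
force: [-0.1, -0.2, 0.3]
width: 0.0
```

```bash
python3 - <<'E'
from h import *
plan([.4345,-.336,.115],2.952)
s=snap('side','s8.png')
cv2.imwrite('pics/s8c.png',cv2.resize(s['frame'][200:340,330:500],None,fx=4,fy=4,interpolation=2))
E
```

```text
at [ 0.4727 -0.3465  0.109 ] rot [-3.139  0.006  2.951] t 8.4 w 0.0000 F [-0.1 -0.2  0.3] units [ 1.31  0.1  -0.21] rows>=1.3  turn -0.01
```

View pics/s8c.png

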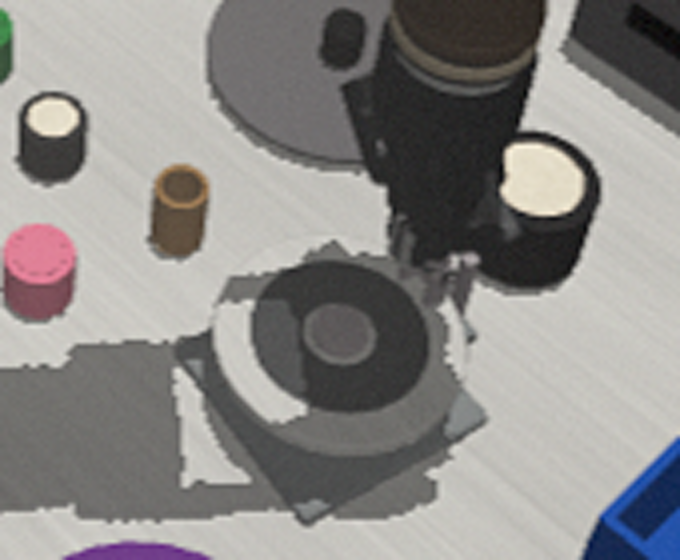

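Request:
send_rows --steps "-0.1 0 0 0 -1;0.6 0 0 0 -1;0.6 0 -0.2 0 -1;0 0 -1 0 -1;0 0 -1 0 0.1"

```text
t: 8.87
eef_pos: [0.4343, -0.3363, 0.17]
ee_rot: [3.138, -0.006, 2.95]
force: [0.6, -1.4, 0.6]
width: 0.0109
```

Request:
send_rows --steps "0 0 -0.5 0 0.1;0 0 0 0 0.1;0 0 0 0 0.1;0 0 0 0 0.1;0 0 0 0 0.1"

```text
t: 9.28
eef_pos: [0.436, -0.3374, 0.1852]
ee_rot: [3.14, -0.003, 2.951]
force: [1.1, 0.6, 0.2]
width: 0.0472
```

```bash
python3 - <<'E'
from h import *
plan([.4345,-.336,.115],2.952)
s=snap('side','s9.png');w=wsnap('w9.png')
cv2.imwrite('pics/s9c.png',cv2.resize(s['frame'][200:340,330:500],None,fx=4,fy=4,interpolation=2))
E
```

```text
at [ 0.436  -0.3374  0.1852] rot [ 3.140e+00 -3.000e-03  2.951e+00] t 9.3 w 0.0472 F [1.1 0.6 0.2] units [0.05 0.03 2.34] rows>=2.3  turn -0.01
```

View pics/s9c.png

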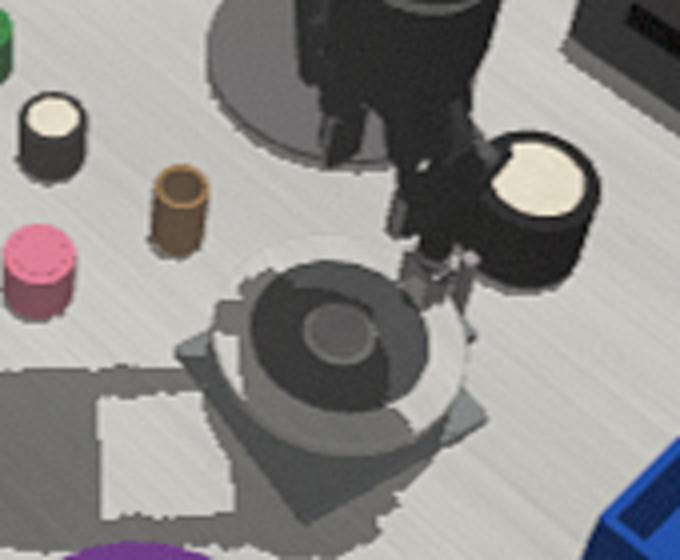

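View pics/w9.png

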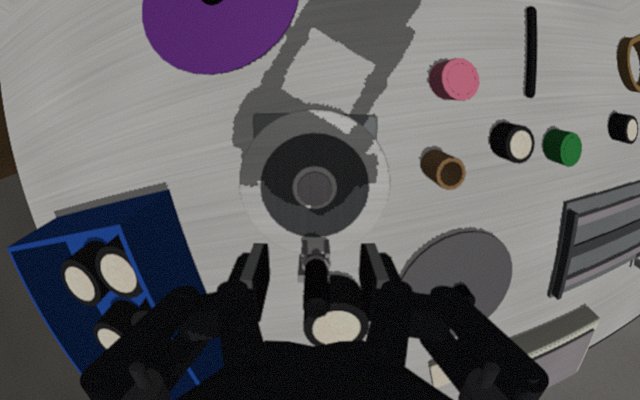

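```bash
cat >> h.py <<'E'
def wproj(s,X):
    H=np.array(s['hand_eye']);K=np.array(s['mtx'])
    q=s['Rt'].T@(np.array(X)-s['p']); q=H[:3,:3].T@(q-H[:3,3]); r=np.hypot(q[0],q[1]); th=np.arctan2(r,q[2])
    return np.array([K[0,2]+K[0,0]*th*q[0]/r,K[1,2]+K[1,1]*th*q[1]/r])
E
python3 - <<'E'
from h import *
w=wsnap('w10.png')
P=np.array([.4954,-.3478]);u=np.array([.982,-.189])
for a in (1.57,1.4,1.2,1.0):
    print(a,[wproj(w,[*(P-u*l*np.cos(a)),.081+l*np.sin(a)]).round(1).tolist() for l in (0,12,72)])
cv2.imwrite('pics/w10c.png',cv2.resize(w['frame'][220:360,250:390],None,fx=4,fy=4,interpolation=2))
E
```

```text
1.57 [[315.9, 258.8], [321.0, 1069.1], [320.8, 1072.1]]
1.4 [[315.9, 258.8], [329.6, 1122.8], [329.3, 1124.9]]
1.2 [[315.9, 258.8], [355.6, -758.7], [350.7, -758.0]]
1.0 [[315.9, 258.8], [321.5, -696.2], [321.0, -696.5]]
```

View pics/w10c.png

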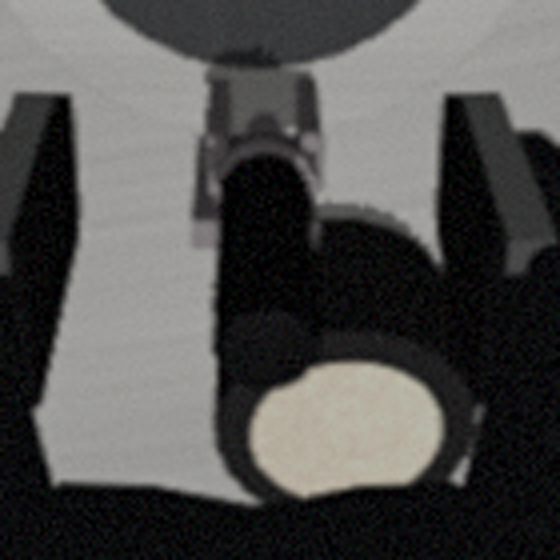

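```bash
python3 - <<'E'
from h import *
w=wsnap('w10.png')
P=np.array([.4954,-.3478]);u=np.array([.982,-.189])
for a in (1.57,1.4,1.2,1.0):
    print(a,[wproj(w,[*(P-u*l*np.cos(a)),.081+l*np.sin(a)]).round(1).tolist() for l in (0,.012,.072)])
E
```

```text
1.57 [[316.0, 258.4], [316.1, 265.0], [316.8, 307.3]]
1.4 [[316.0, 258.4], [316.1, 263.0], [316.9, 292.8]]
1.2 [[316.0, 258.4], [316.1, 260.3], [316.9, 273.2]]
1.0 [[316.0, 258.4], [316.1, 257.6], [316.9, 252.4]]
```

Request:
send_rows --steps "-0.66 0.02 0 0 0;-0.66 0.02 0 0 0;-0.66 0 0 0 0;0 0 0.5 0 0;0 0 1 0 0"

```text
t: 9.9
eef_pos: [0.4999, -0.3512, 0.1458]
ee_rot: [-3.137, 0.009, 2.952]
force: [0.6, -0.1, 0.2]
width: 0.0427
```

Request:
send_rows --steps "0 0 0.9 0 0;0 0 0 0 0;0 0 0 0 0;0 0 0 0 0;0 0 0 0 0"

```text
t: 10.32
eef_pos: [0.4969, -0.3496, 0.1173]
ee_rot: [-3.14, 0.003, 2.951]
force: [-0.2, -0.5, 0.2]
width: 0.0426
```

```bash
python3 - <<'E'
from h import *
plan([.4954,-.3478,.11],2.952)
w=wsnap('w11.png')
cv2.imwrite('pics/w11c.png',cv2.resize(w['frame'][180:380,220:420],None,fx=3,fy=3,interpolation=2))
E
```

```text
at [ 0.4969 -0.3496  0.1173] rot [-3.140e+00  3.000e-03  2.951e+00] t 10.3 w 0.0426 F [-0.2 -0.5  0.2] units [0.06 0.05 0.24] rows>=0.2  turn -0.01
```

View pics/w11c.png

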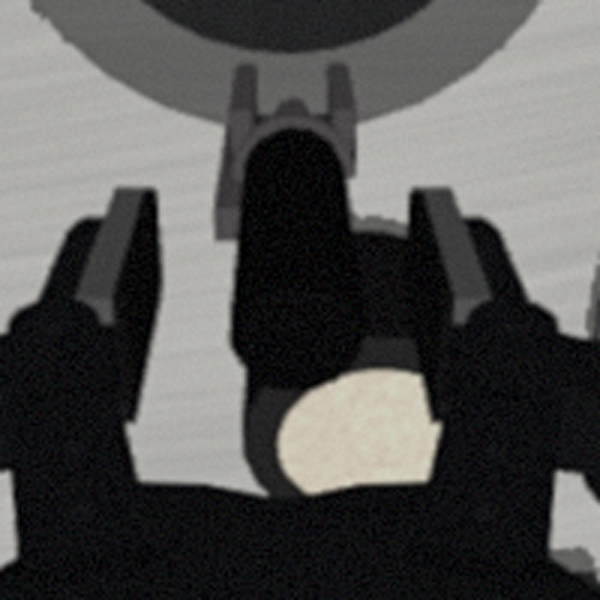

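Sleeve upright between the fingers, nearly centred (about px (318,255) in the frame). Descend a little and close.

Request:
send_rows --steps "0.03 0.03 0.2 0 0;0 0 0 0 -1;0 0 0 0 -1;0 0 0 0 -1;0 0 0 0 -1" --force 30

```text
t: 10.78
eef_pos: [0.4948, -0.3473, 0.1095]
ee_rot: [3.141, -0.0, 2.951]
force: [-0.7, 1.8, 1.2]
width: 0.0192
```

Request:
send_rows --steps "0 0 0 0 -1;0 0 0 0 -1;0 0 0 0 -1;0 0 0 0 -1;0 0 0 0 -1"

```text
t: 11.2
eef_pos: [0.4949, -0.3473, 0.1094]
ee_rot: [3.141, -0.0, 2.951]
force: [-2.0, 2.1, 3.2]
width: 0.0191
```

```bash
python3 - <<'E'
from h import *
plan([.4954,-.3478,.11],2.952)
w=wsnap('w12.png')
cv2.imwrite('pics/w12c.png',cv2.resize(w['frame'][180:380,220:420],None,fx=3,fy=3,interpolation=2))
# row table: outward angle phi rel to tool; circle steps
s=env.sense(); R=rot(s)
C=np.array([.4345,-.336]); r=.062; az0=-.19; n=40
for k in range(n):
    a,b=az0+4*np.pi*k/n,az0+4*np.pi*(k+1)/n
    d=r*np.array([np.cos(b)-np.cos(a),np.sin(b)-np.sin(a),0])
    if k<20: print(k+1,(R.T@d/.03).round(2)[:2], (C+r*np.array([np.cos(b),np.sin(b)])).round(4))
E
```

```text
at [ 0.4949 -0.3473  0.1094] rot [ 3.141 -0.     2.951] t 11.2 w 0.0191 F [-2.   2.1  3.2] units [-0.02 -0.01 -0.02] rows>=0.0  turn -0.01
1 [0.1  0.64] [ 0.496  -0.3283]
2 [0.29 0.58] [ 0.4906 -0.3097]
3 [0.46 0.46] [ 0.4798 -0.2936]
4 [0.58 0.29] [ 0.4645 -0.2817]
5 [0.64 0.1 ] [ 0.4462 -0.2751]
6 [ 0.64 -0.1 ] [ 0.4268 -0.2745]
7 [ 0.58 -0.29] [ 0.4082 -0.2799]
8 [ 0.46 -0.46] [ 0.3921 -0.2907]
9 [ 0.29 -0.58] [ 0.3802 -0.306 ]
10 [ 0.1  -0.64] [ 0.3736 -0.3243]
11 [-0.1  -0.64] [ 0.373  -0.3437]
12 [-0.29 -0.58] [ 0.3784 -0.3623]
13 [-0.46 -0.46] [ 0.3892 -0.3784]
14 [-0.58 -0.29] [ 0.4045 -0.3903]
15 [-0.64 -0.1 ] [ 0.4228 -0.3969]
16 [-0.64  0.1 ] [ 0.4422 -0.3975]
17 [-0.58  0.29] [ 0.4608 -0.3921]
18 [-0.46  0.46] [ 0.4769 -0.3813]
19 [-0.29  0.58] [ 0.4888 -0.366 ]
20 [-0.1   0.64] [ 0.4954 -0.3477]
```

View pics/w12c.png

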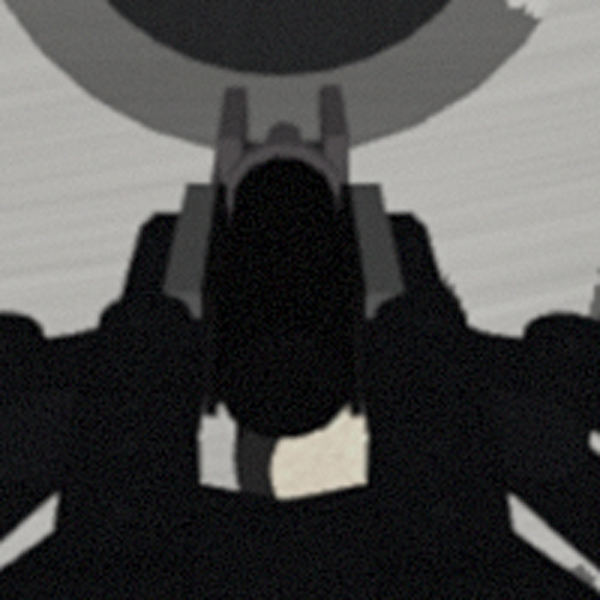

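Request:
send_rows --steps "0.1 0.64 0 0 -1;0.29 0.58 0 0 -1;0.46 0.46 0 0 -1;0.58 0.29 0 0 -1;0.64 0.1 0 0 -1"

```text
t: 11.67
eef_pos: [0.4477, -0.2758, 0.1095]
ee_rot: [-3.138, 0.006, 2.952]
force: [3.1, -6.1, -2.6]
width: 0.0188
```

```bash
python3 - <<'E'
from h import *
plan([.4462,-.2751,.11],2.952)
w=wsnap('w13.png');s=snap('side','s13.png')
cv2.imwrite('pics/s13c.png',cv2.resize(s['frame'][200:340,330:500],None,fx=4,fy=4,interpolation=2))
plan([.4462,-.2751,.11],2.952)
E
```

```text
at [ 0.4477 -0.2758  0.1095] rot [-3.138  0.006  2.952] t 11.7 w 0.0188 F [ 3.1 -6.1 -2.6] units [ 0.05  0.01 -0.02] rows>=0.1  turn 0.00
at [ 0.4436 -0.2751  0.1094] rot [-3.139e+00 -2.000e-03  2.952e+00] t 11.8 w 0.0195 F [-4.2 -1.4  1.1] units [-0.09  0.01 -0.02] rows>=0.1  turn 0.00
```

View pics/s13c.png

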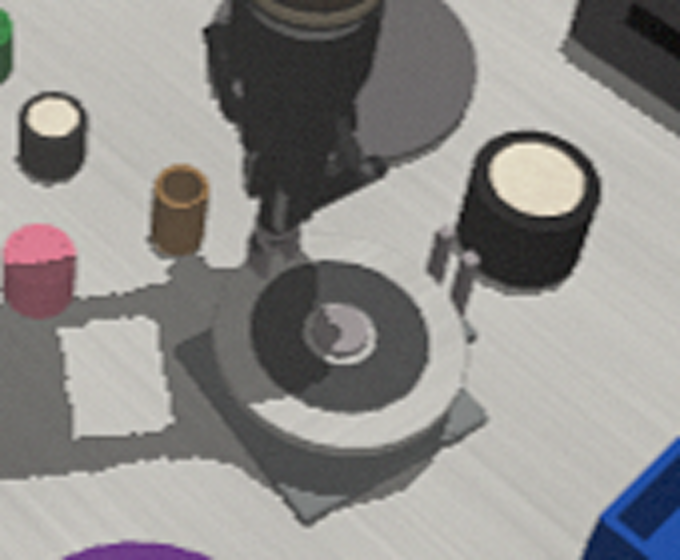

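View pics/w13.png

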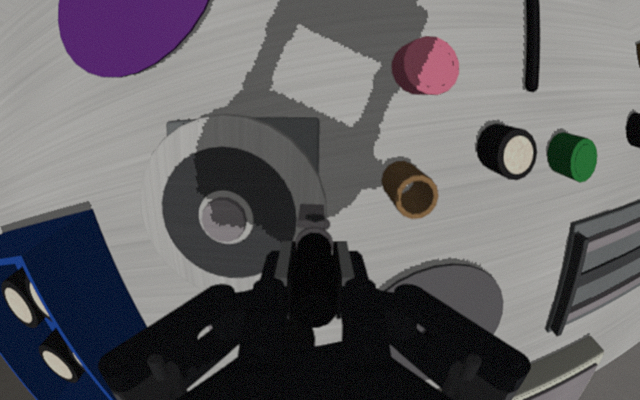

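Request:
send_rows --steps "0.64 -0.1 0 0 -1;0.58 -0.29 0 0 -1;0.46 -0.46 0 0 -1;0.29 -0.58 0 0 -1;0.1 -0.64 0 0 -1"

```text
t: 12.18
eef_pos: [0.3732, -0.3232, 0.1095]
ee_rot: [3.139, 0.002, 2.95]
force: [4.9, 4.5, 1.8]
width: 0.0195
```

Request:
send_rows --steps "-0.1 -0.64 0 0 -1;-0.29 -0.58 0 0 -1;-0.46 -0.46 0 0 -1;-0.58 -0.29 0 0 -1;-0.64 -0.1 0 0 -1"

```text
t: 12.6
eef_pos: [0.4212, -0.3976, 0.1094]
ee_rot: [3.141, -0.003, 2.949]
force: [-3.7, 4.5, 8.0]
width: 0.0193
```

```bash
python3 - <<'E'
from h import *
plan([.4228,-.3969,.11],2.952)
w=wsnap('w14.png')
plan([.4228,-.3969,.11],2.952)
E
```

```text
at [ 0.4212 -0.3976  0.1094] rot [ 3.141e+00 -3.000e-03  2.949e+00] t 12.6 w 0.0193 F [-3.7  4.5  8. ] units [-0.05  0.03 -0.02] rows>=0.0  turn -0.02
at [ 0.426  -0.3982  0.1095] rot [3.141 0.004 2.949] t 12.7 w 0.0194 F [2.4 0.4 0.7] units [ 0.11  0.02 -0.02] rows>=0.1  turn -0.03
```

View pics/w14.png

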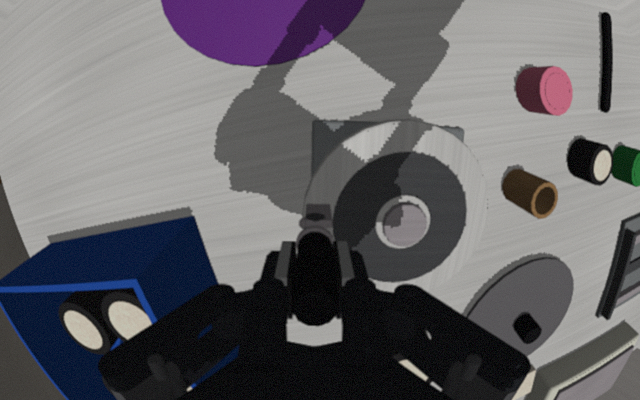

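Request:
send_rows --steps "-0.64 0.1 0 0 -1;-0.58 0.29 0 0 -1;-0.46 0.46 0 0 -1;-0.29 0.58 0 0 -1;-0.1 0.64 0 0 -1"

```text
t: 13.07
eef_pos: [0.4953, -0.3495, 0.1094]
ee_rot: [-3.137, -0.0, 2.952]
force: [-6.3, -4.2, 3.6]
width: 0.0193
```

Request:
send_rows --steps "0.1 0.64 0 0 -1;0.29 0.58 0 0 -1;0.46 0.46 0 0 -1;0.58 0.29 0 0 -1;0.64 0.1 0 0 -1"

```text
t: 13.48
eef_pos: [0.448, -0.2759, 0.1095]
ee_rot: [-3.138, 0.007, 2.952]
force: [2.4, -6.1, -4.1]
width: 0.0193
```

```bash
python3 - <<'E'
from h import *
plan([.4462,-.2751,.11],2.952)
w=wsnap('w15.png');t=snap('top','t15.png')
plan([.4462,-.2751,.11],2.952)
E
```

```text
at [ 0.448  -0.2759  0.1095] rot [-3.138  0.007  2.952] t 13.5 w 0.0193 F [ 2.4 -6.1 -4.1] units [ 0.06  0.01 -0.02] rows>=0.1  turn 0.00
at [ 0.4438 -0.2752  0.1094] rot [-3.139e+00 -1.000e-03  2.952e+00] t 13.6 w 0.0193 F [-3.1 -2.7  2.4] units [-0.08  0.02 -0.02] rows>=0.1  turn 0.00
```

View pics/t15.png

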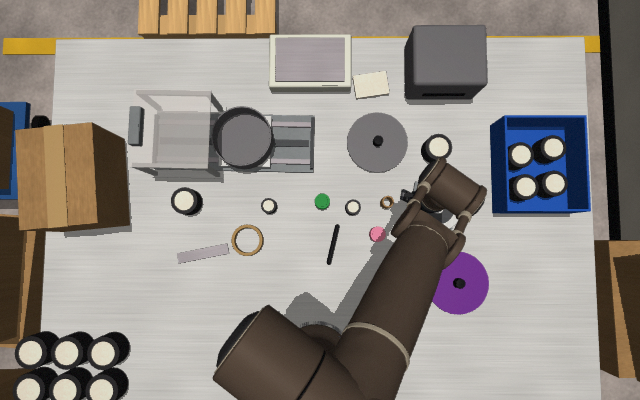

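Shuttle is coming out (tub now at px (243,137)). Continue.

Request:
send_rows --steps "0.64 -0.1 0 0 -1;0.58 -0.29 0 0 -1;0.46 -0.46 0 0 -1;0.29 -0.58 0 0 -1;0.1 -0.64 0 0 -1"

```text
t: 14.0
eef_pos: [0.3731, -0.3231, 0.1095]
ee_rot: [3.139, 0.002, 2.95]
force: [5.4, 4.6, 2.3]
width: 0.0193
```

Request:
send_rows --steps "-0.1 -0.64 0 0 -1;-0.29 -0.58 0 0 -1;-0.46 -0.46 0 0 -1;-0.58 -0.29 0 0 -1;-0.64 -0.1 0 0 -1"

```text
t: 14.42
eef_pos: [0.4211, -0.3976, 0.1094]
ee_rot: [3.141, -0.003, 2.95]
force: [-3.8, 4.7, 7.1]
width: 0.0194
```

Request:
send_rows --steps "-0.64 0.1 0 0 -1;-0.58 0.29 0 0 -1;-0.46 0.46 0 0 -1;-0.29 0.58 0 0 -1;-0.1 0.64 0 0 -1"

```text
t: 14.83
eef_pos: [0.4951, -0.3494, 0.1094]
ee_rot: [-3.138, -0.001, 2.952]
force: [-6.4, -3.3, 4.7]
width: 0.0191
```

Request:
send_rows --steps "0.02 0.12 0 0 -1;0 0 0 0 -1;0 0 0 0 -1;0 0 0 0 -1;0 0 0 0 -1"

```text
t: 15.25
eef_pos: [0.4952, -0.3484, 0.1098]
ee_rot: [-3.134, 0.003, 2.952]
force: [-2.4, -9.6, 0.5]
width: 0.0192
```

```bash
python3 - <<'E'
from h import *
plan([.4954,-.3477,.11],2.952)
w=wsnap('w16.png');t=snap('top','t16.png')
E
```

```text
at [ 0.4952 -0.3484  0.1098] rot [-3.134e+00  3.000e-03  2.952e+00] t 15.2 w 0.0192 F [-2.4 -9.6  0.5] units [-0.    0.02 -0.01] rows>=0.0  turn 0.00
```

View pics/t16.png

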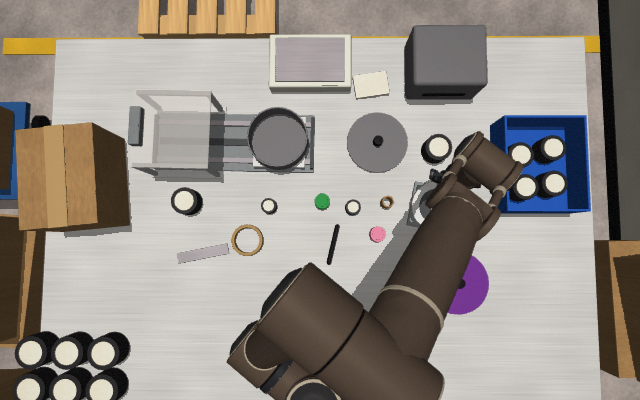

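View pics/w16.png

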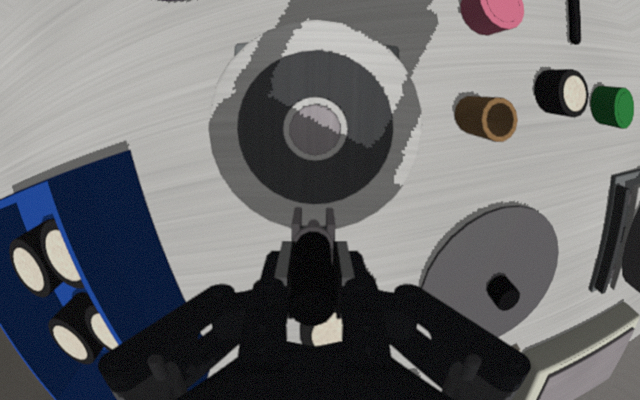

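Request:
send_rows --steps "0 0 0 0 0;0 0 0 0 0;0 0 0 0 0;0 0 0 0 0;0 0 -0.3 0 0"

```text
t: 15.77
eef_pos: [0.4937, -0.3423, 0.1162]
ee_rot: [3.139, -0.004, 2.951]
force: [-0.8, 0.6, -0.7]
width: 0.0425
```

Request:
send_rows --steps "0 0 -1 0 0;0 0 -1 0 0;0 0 -1 0 0;0 0 -0.5 0 0;0 0 0 0 0"

```text
t: 16.18
eef_pos: [0.498, -0.3457, 0.2294]
ee_rot: [-3.137, 0.01, 2.951]
force: [-0.1, -0.4, 0.6]
width: 0.0426
```

```bash
python3 - <<'E'
from h import *
plan([.4954,-.3477,.11],2.952)
w=wsnap('w17.png');t=snap('top','t17.png');s=snap('side','s17.png')
cv2.imwrite('pics/c17.png',np.hstack([cv2.resize(t['frame'][90:190,220:330],(440,400),interpolation=2),cv2.resize(s['frame'][90:190,270:360],(360,400),interpolation=2)]))
print(wproj(w,[.4954,-.3478,.093]),wproj(w,[.4954,-.3478,.153]))
P=[np.array(proj(t,[.63,.113,.098]))]
print(P)
E
```

```text
at [ 0.498  -0.3457  0.2294] rot [-3.137  0.01   2.951] t 16.2 w 0.0426 F [-0.1 -0.4  0.6] units [ 0.11 -0.06  3.98] rows>=4.0  turn -0.01
[312.74205136 181.67092258] [312.09644931 203.58013637]
[array([274.4088415 , 134.25225802])]
```

View pics/c17.png

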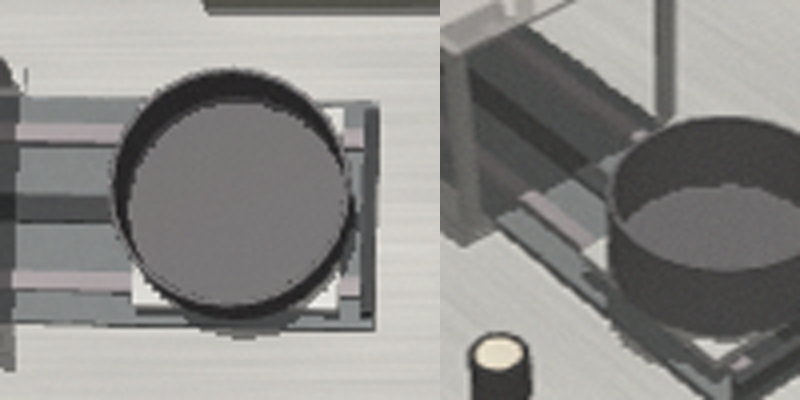

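View pics/s17.png

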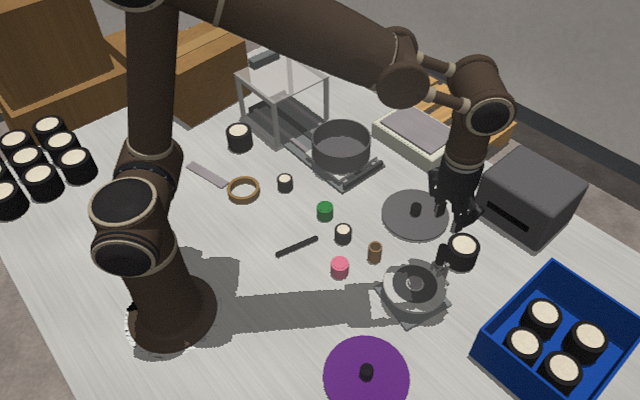

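View pics/w17.png

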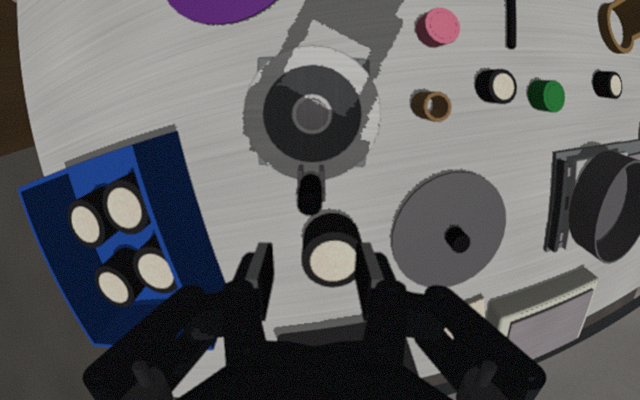

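```bash
python3 - <<'E'
from h import *
t=env.snapshot('top');s=env.snapshot('side')
g=lambda a,b,z:onz(t,220+a/4,90+b/4,z)
L,R_,U,D=[g(*p,.098)[:2] for p in ((112,193),(352,193),(232,68),(232,318))]
print('rim',L,R_,U,D,(L+R_)/2,(U+D)/2)
L,R_,U,D=[g(*p,.038)[:2] for p in ((127,204),(347,204),(237,101),(237,306))]
print('floor',L,R_,U,D,(L+R_)/2,(U+D)/2)
# side view tub rim
f=s['frame'][110:195,300:385];cv2.imwrite('pics/c18.png',cv2.resize(f,None,fx=6,fy=6,interpolation=2))
E
```

```text
rim [0.6189059  0.18583768] [0.61869487 0.02032903] [0.70668415 0.10378529] [0.53193715 0.10218981] [0.61880039 0.10308335] [0.61931065 0.10298755]
floor [0.62405646 0.18449217] [0.62387181 0.02562826] [0.69967847 0.10564571] [0.54969918 0.10431094] [0.62396414 0.10506021] [0.62468883 0.10497833]
```

View pics/c18.png

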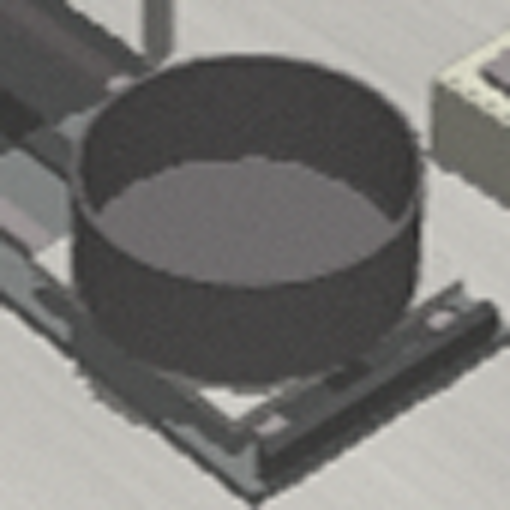

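```bash
python3 - <<'E'
from h import *
s=env.snapshot('side');t=env.snapshot('top')
a=np.linspace(0,6.283,200)
for c in ((.62,.104),(.624,.105)):
    q=np.array([proj(s,[c[0]+.084*np.cos(k),c[1]+.084*np.sin(k),.098]) for k in a]); q=(q-[300,110])*6; print(c,q.min(0),q.max(0))
    q=np.array([proj(t,[c[0]+.084*np.cos(k),c[1]+.084*np.sin(k),.098]) for k in a]); q=(q-[220,90])*4; print('  top',c,q.min(0),q.max(0))
E
```

```text
(0.62, 0.104) [66.22926572 59.72454886] [425.31223676 294.37243543]
  top (0.62, 0.104) [108.88517074  71.79692445] [352.47762159 312.10590375]
(0.624, 0.105) [71.31656292 55.30653452] [429.83173139 289.17553039]
  top (0.624, 0.105) [107.52480898  66.14385627] [351.04529329 306.32112857]
```

Request:
send_rows --steps "0 0.5 0 -0.9 0.5;0.2 0.8 0 -0.9 0.5;0.3 1 0 0 1;0.3 1 0.2 0 1;0.3 1 0.3 0 1"

```text
t: 16.95
eef_pos: [0.4671, -0.2136, 0.2078]
ee_rot: [3.142, 0.0, 3.139]
force: [-0.0, -0.4, 0.1]
width: 0.0855
```

Request:
send_rows --steps "0.3 1 0.4 0 1;0.3 1 0.4 0 1;0.3 0.8 0.4 0 1;0 0.4 0.2 0 1;0 0 0 0 1"

```text
t: 17.37
eef_pos: [0.4384, -0.116, 0.1639]
ee_rot: [3.139, -0.005, -3.141]
force: [-0.1, -0.4, -0.6]
width: 0.085
```

```bash
python3 - <<'E'
from h import *
plan([.4355,-.104,.15],np.pi)
w=wsnap('w18.png')
plan([.4355,-.104,.15],np.pi)
print(wproj(w,[.4355,-.104,.038]))
E
```

```text
at [ 0.4384 -0.116   0.1639] rot [ 3.139 -0.005 -3.141] t 17.4 w 0.0850 F [-0.1 -0.4 -0.6] units [0.09 0.4  0.46] rows>=0.5  turn 0.00
at [ 0.4402 -0.1178  0.1653] rot [ 3.141e+00 -2.000e-03 -3.141e+00] t 17.4 w 0.0855 F [ 0.5 -0.1  0.8] units [0.15 0.46 0.51] rows>=0.5  turn 0.00
[327.61472001 186.13561335]
```

View pics/w18.png

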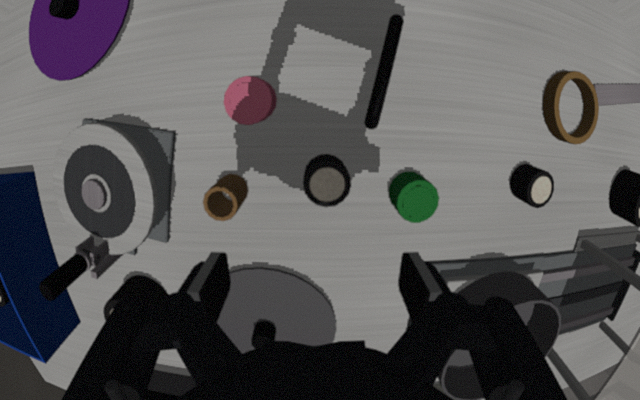

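Request:
send_rows --steps "0.15 0.4 0.3 0 1;0 0.06 1 0 1;0 0 1 0 1;0 0 1 0 1;0 0 0.8 0 1"

```text
t: 17.83
eef_pos: [0.4365, -0.1054, 0.0417]
ee_rot: [-3.141, 0.001, 3.138]
force: [-0.1, 0.8, -0.5]
width: 0.0855
```

Request:
send_rows --steps "0 0 0.5 0 1;0 0 0.3 0 1;0 0 0.1 0 1;0 0 0 0 1;0 0 0 0 1"

```text
t: 18.25
eef_pos: [0.4373, -0.1053, 0.0169]
ee_rot: [-3.141, 0.002, 3.139]
force: [-0.6, -0.3, -0.2]
width: 0.085
```

```bash
python3 - <<'E'
from h import *
plan([.4355,-.104,.008],np.pi)
w=wsnap('w19.png')
E
```

```text
at [ 0.4373 -0.1053  0.0169] rot [-3.141e+00  2.000e-03  3.139e+00] t 18.2 w 0.0850 F [-0.6 -0.3 -0.2] units [0.06 0.04 0.3 ] rows>=0.3  turn -0.03
```

View pics/w19.png

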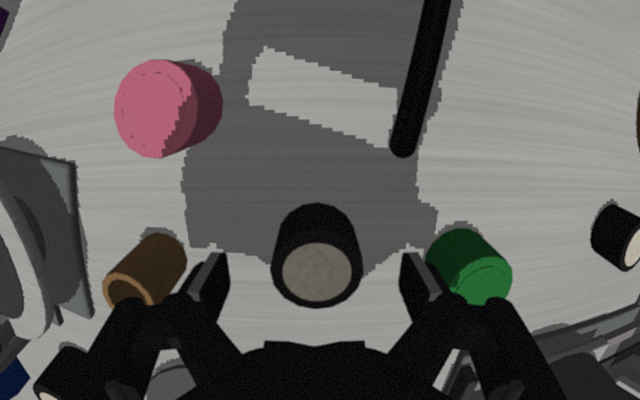

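Request:
send_rows --steps "0.06 0.03 0.2 0 1;0 0 0.1 0 1;0 0 0 0 0;0 0 0 0 -0.6;0 0 0 0 -0.6" --force 40

```text
t: 18.72
eef_pos: [0.4344, -0.1037, 0.0073]
ee_rot: [-3.141, 0.0, 3.14]
force: [0.6, -0.4, 0.9]
width: 0.0517
```

Request:
send_rows --steps "0 0 0 0 -0.6;0 0 0 0 -0.6;0 0 0 0 -0.6;0 0 -0.3 0 -0.6;0 0 -0.8 0 -0.6"

```text
t: 19.13
eef_pos: [0.4309, -0.1026, 0.0382]
ee_rot: [3.139, -0.007, 3.139]
force: [-0.7, 0.6, -0.9]
width: 0.0432
```

Request:
send_rows --steps "0 0 -1 0 -0.6;0 0 -1 0 -0.6;0 0 -1 0 -0.6;0 0 -1 0 -0.6;0 0 -0.6 0 -0.6"

```text
t: 19.55
eef_pos: [0.4355, -0.1042, 0.1818]
ee_rot: [-3.14, 0.005, 3.139]
force: [1.0, -0.6, -0.6]
width: 0.043
```

```bash
python3 - <<'E'
from h import *
w=wsnap('w20.png')
plan([.593,.103,.18],np.pi)
E
```

```text
at [ 0.4377 -0.1049  0.1846] rot [-3.138  0.01   3.14 ] t 19.6 w 0.0432 F [0.8 0.3 0.8] units [-5.16  6.94  0.18] rows>=6.9  turn -0.02
```

View pics/w20.png

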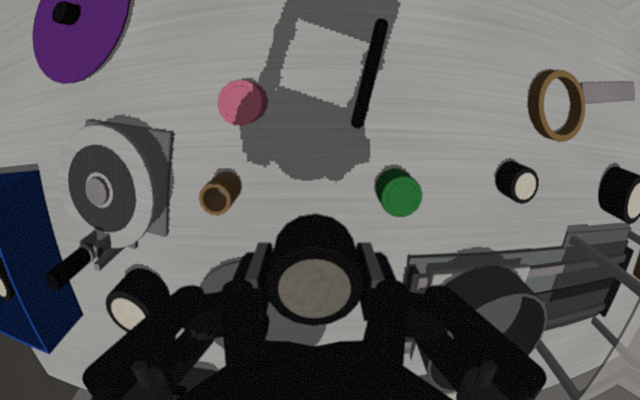

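Request:
send_rows --steps "-0.4 0.5 0 0 -0.6;-0.6 0.8 0 0 -0.6;-0.6 0.8 0 0 -0.6;-0.6 0.8 0 0 -0.6;-0.6 0.8 0 0 -0.6"

```text
t: 20.02
eef_pos: [0.5184, 0.0082, 0.1775]
ee_rot: [-3.142, -0.001, 3.139]
force: [-0.4, 0.0, -0.8]
width: 0.0428
```

Request:
send_rows --steps "-0.6 0.8 0 0 -0.6;-0.6 0.8 0 0 -0.6;-0.6 0.8 0 0 -0.6;-0.5 0.7 0 0 -0.6;0 0 0 0 -0.6"

```text
t: 20.43
eef_pos: [0.5898, 0.1037, 0.1777]
ee_rot: [3.139, 0.002, -3.141]
force: [-0.5, -0.2, 0.1]
width: 0.043
```

Request:
send_rows --steps "0 0 0 0 -0.6;0 0 0 0 -0.6;0 0 0 0 -0.6;0 0 0 0 -0.6;0 0 0 0 -0.6"

```text
t: 20.85
eef_pos: [0.5872, 0.099, 0.1781]
ee_rot: [-3.141, -0.0, 3.138]
force: [-0.1, -0.7, -0.5]
width: 0.0429
```

```bash
python3 - <<'E'
from h import *
plan([.593,.103,.18],np.pi)
w=wsnap('w21.png');t=snap('top','t21.png')
for c in ((.623,.103),):
    a=np.linspace(0,6.283,13)
    f=w['frame'].copy()
    for k in a:
        for z,r in((.098,.084),(.038,.08)):
            p=wproj(w,[c[0]+r*np.cos(k),c[1]+r*np.sin(k),z]); cv2.circle(f,tuple(int(x) for x in p),2,(0,0,255) if z>.05 else (0,255,0),-1)
    cv2.imwrite('pics/w21m.png',f)
E
```

```text
at [0.5872 0.099  0.1781] rot [-3.141 -0.     3.138] t 20.9 w 0.0429 F [-0.1 -0.7 -0.5] units [-0.19  0.13 -0.06] rows>=0.2  turn -0.03
```

View pics/w21m.png

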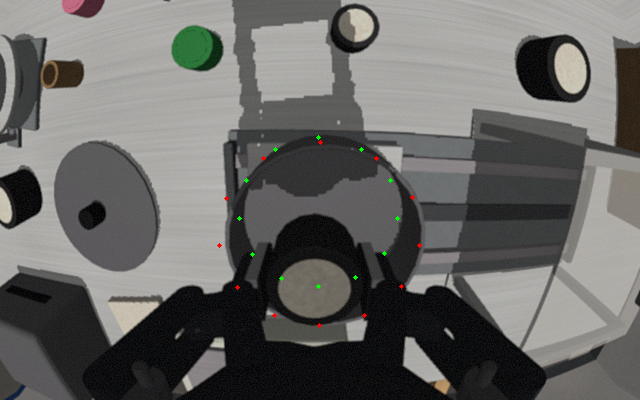

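Request:
send_rows --steps "-0.13 0.2 0.6 0 -0.6;0 0 1 0 -0.6;0 0 1 0 -0.6;0 0 0.8 0 -0.6;0 0 0.4 0 -0.6"

```text
t: 21.37
eef_pos: [0.5889, 0.1053, 0.0608]
ee_rot: [-3.141, -0.006, 3.139]
force: [-1.0, 0.1, -1.0]
width: 0.0428
```

Request:
send_rows --steps "0 0 0.2 0 -0.6;0 0 0.2 0 -0.6;0 0 0 0 -0.6;0 0 0 0 -0.6;0 0 0 0 -0.6"

```text
t: 21.78
eef_pos: [0.5931, 0.1061, 0.0538]
ee_rot: [3.141, 0.003, 3.139]
force: [0.3, -0.5, -1.4]
width: 0.0427
```

```bash
python3 - <<'E'
from h import *
plan([.591,.105,.045],np.pi)
w=wsnap('w22.png')
E
```

```text
at [0.5931 0.1061 0.0538] rot [3.141e+00 3.000e-03 3.139e+00] t 21.8 w 0.0427 F [ 0.3 -0.5 -1.4] units [ 0.07 -0.04  0.29] rows>=0.3  turn -0.02
```

View pics/w22.png

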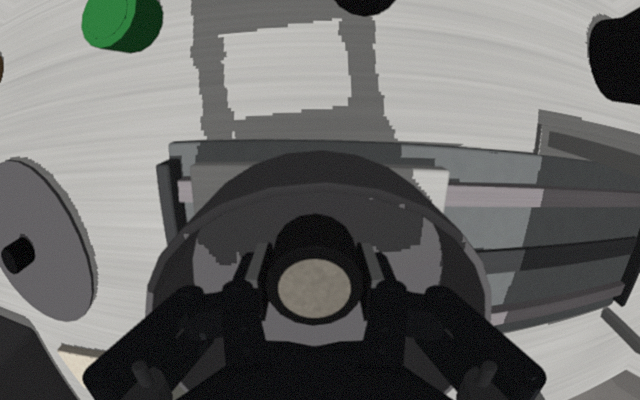

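Request:
send_rows --steps "0.05 0 0.15 0 -0.6;0 0 0.12 0 -0.6;0 0 0 0 -0.6;0 0 0 0 -0.6;0 0 0 0 -0.6"

```text
t: 22.25
eef_pos: [0.591, 0.1061, 0.0456]
ee_rot: [3.141, 0.002, 3.14]
force: [-1.3, -0.3, 5.2]
width: 0.0431
```

Contact with the floor. Release and rise.

Request:
send_rows --steps "0 0 0 0 0.35;0 0 0 0 0.35;0 0 0 0 0.35;0 0 0 0 0.35;0 0 -0.3 0 0.35"

```text
t: 22.67
eef_pos: [0.5881, 0.1057, 0.0512]
ee_rot: [-3.141, -0.005, 3.139]
force: [-0.2, 0.2, -0.5]
width: 0.0578
```

Request:
send_rows --steps "0 0 -0.8 0 0.35;0 0 -1 0 0.35;0 0 -1 0 0.35;0 0 -1 0 0.35;0 0 -0.4 0 0.35"

```text
t: 23.08
eef_pos: [0.5931, 0.1063, 0.1846]
ee_rot: [3.141, 0.008, 3.139]
force: [0.9, -0.7, 0.4]
width: 0.0576
```

```bash
python3 - <<'E'
from h import *
plan([.44,.137,.17],np.pi)
w=wsnap('w23.png');t=snap('top','t23.png')
E
```

```text
at [0.5931 0.1063 0.1846] rot [3.141 0.008 3.139] t 23.1 w 0.0576 F [ 0.9 -0.7  0.4] units [5.11 1.01 0.44] rows>=5.1  turn -0.02
```

View pics/w23.png

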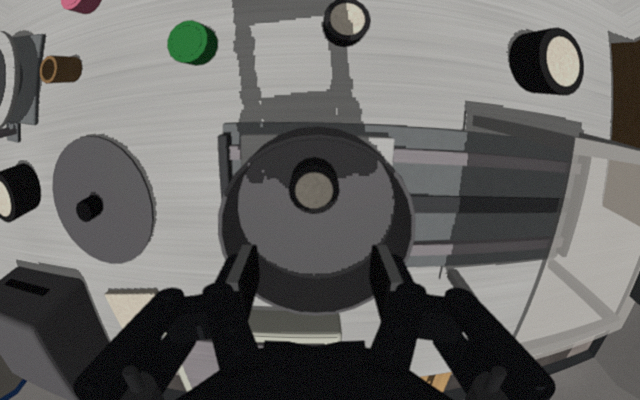

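View pics/t23.png

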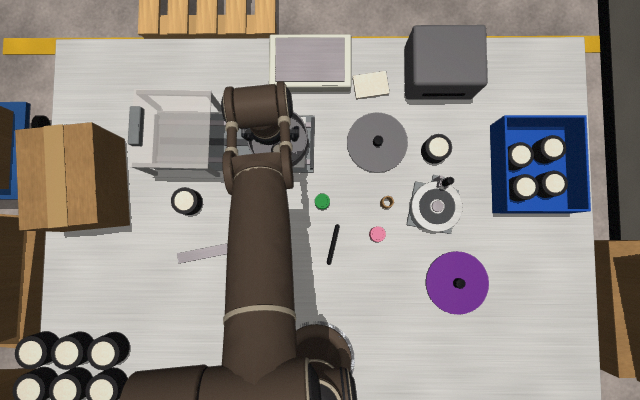

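Request:
send_rows --steps "0.6 0.1 0 0 0.6;0.9 0.2 0 0 1;0.9 0.2 0 0 1;0.9 0.2 0 0 1;0.9 0.2 0 0 1"

```text
t: 23.6
eef_pos: [0.461, 0.1329, 0.1763]
ee_rot: [-3.141, -0.005, 3.139]
force: [-0.2, 0.6, 0.0]
width: 0.0852
```

Request:
send_rows --steps "0.7 0.1 0.2 0 1;0 0 0.2 0 1;0 0 0 0 1;0 0 0 0 1;0 0 0 0 1"

```text
t: 24.02
eef_pos: [0.4441, 0.1361, 0.1667]
ee_rot: [-3.141, -0.0, 3.139]
force: [-0.9, 0.2, 0.8]
width: 0.0854
```

```bash
python3 - <<'E'
from h import *
plan([.4388,.137,.05],np.pi)
w=wsnap('w24.png')
f=w['frame'].astype(int); m=((f[...,2]>110)&(f[...,2]-f[...,0]>12)).astype(np.uint8); m[:,:250]=0;m[:,400:]=0;m[:150]=0;m[260:]=0
n,l,st,ce=cv2.connectedComponentsWithStats(m)
for i in range(1,n):
    if st[i,4]>80: print(st[i],ce[i],wonz(w,*ce[i],.038))
E
```

```text
at [0.4441 0.1361 0.1667] rot [-3.141 -0.     3.139] t 24.0 w 0.0854 F [-0.9  0.2  0.8] units [0.17 0.03 3.89] rows>=3.9  turn -0.02
```

View pics/w24.png

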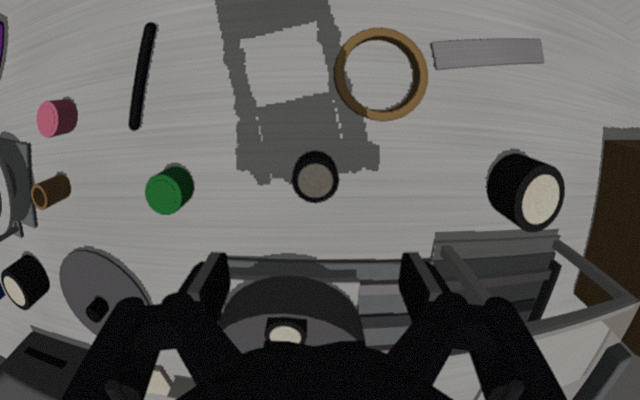

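```bash
python3 - <<'E'
from h import *
w=wsnap('w25.png')
print(wonz(w,316,180,.038),wproj(w,[.4388,.137,.038]))
E
```

```text
[0.4372653  0.13730361 0.038     ] [315.66728406 181.62795316]
```

Request:
send_rows --steps "0.2 0.03 0.6 0 1;0 0 1 0 1;0 0 1 0 1;0 0 1 0 1;0 0 0.8 0 1"

```text
t: 24.53
eef_pos: [0.4375, 0.1369, 0.0335]
ee_rot: [-3.141, -0.0, 3.139]
force: [-0.0, -0.5, 0.5]
width: 0.0853
```

Request:
send_rows --steps "0 0 0.5 0 1;0 0 0.2 0 1;0 0 0 0 1;0 0 0 0 1;0 0 0 0 1"

```text
t: 24.95
eef_pos: [0.4389, 0.1374, 0.0152]
ee_rot: [3.141, 0.003, 3.139]
force: [0.6, -0.5, 0.4]
width: 0.0851
```

```bash
python3 - <<'E'
from h import *
plan([.438,.137,.008],np.pi)
w=wsnap('w26.png')
E
```

```text
at [0.4389 0.1374 0.0152] rot [3.141e+00 3.000e-03 3.139e+00] t 24.9 w 0.0851 F [ 0.6 -0.5  0.4] units [ 0.03 -0.01  0.24] rows>=0.2  turn -0.02
```

View pics/w26.png

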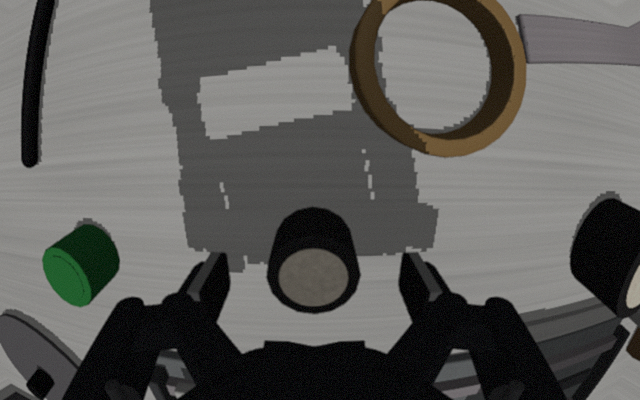

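Request:
send_rows --steps "0.03 0 0.15 0 1;0 0 0.1 0 1;0 0 0 0 0;0 0 0 0 -0.6;0 0 0 0 -0.6"

```text
t: 25.42
eef_pos: [0.4363, 0.1372, 0.0066]
ee_rot: [3.142, 0.0, 3.139]
force: [0.5, 0.5, 0.1]
width: 0.052
```

Request:
send_rows --steps "0 0 0 0 -0.6;0 0 0 0 -0.6;0 0 0 0 -0.6;0 0 -0.3 0 -0.6;0 0 -0.8 0 -0.6"

```text
t: 25.83
eef_pos: [0.4328, 0.1364, 0.0375]
ee_rot: [-3.14, -0.008, 3.139]
force: [0.0, -0.8, -1.4]
width: 0.0427
```

Request:
send_rows --steps "0 0 -1 0 -0.6;0 0 -1 0 -0.6;0 0 -1 0 -0.6;0 0 -1 0 -0.6;0 0 -0.6 0 -0.6"

```text
t: 26.25
eef_pos: [0.4376, 0.1375, 0.1813]
ee_rot: [3.141, 0.005, 3.139]
force: [1.3, 0.9, -0.4]
width: 0.0431
```

```bash
python3 - <<'E'
from h import *
plan([.652,.106,.18],np.pi)
w=wsnap('w27.png')
plan([.652,.106,.18],np.pi)
E
```

```text
at [0.4376 0.1375 0.1813] rot [3.141 0.005 3.139] t 26.2 w 0.0431 F [ 1.3  0.9 -0.4] units [-7.15 -1.03  0.07] rows>=7.1  turn -0.02
at [0.4398 0.138  0.184 ] rot [3.139 0.01  3.14 ] t 26.3 w 0.0430 F [1.  0.5 1.3] units [-7.07 -1.05  0.2 ] rows>=7.1  turn -0.02
```

View pics/w27.png

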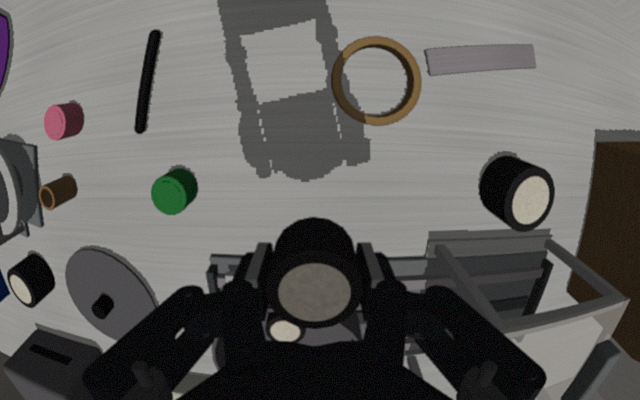

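Request:
send_rows --steps "-0.5 -0.1 0 0 -0.6;-0.85 -0.1 0 0 -0.6;-0.85 -0.1 0 0 -0.6;-0.85 -0.1 0 0 -0.6;-0.85 -0.1 0 0 -0.6"

```text
t: 26.72
eef_pos: [0.5535, 0.1216, 0.1768]
ee_rot: [-3.141, -0.001, 3.139]
force: [-1.4, 0.9, -0.6]
width: 0.0429
```

Request:
send_rows --steps "-0.85 -0.1 0 0 -0.6;-0.85 -0.2 0 0 -0.6;-0.85 -0.2 0 0 -0.6;-0.6 0 0 0 -0.6;0 0 0 0 -0.6"

```text
t: 27.13
eef_pos: [0.6506, 0.1059, 0.1768]
ee_rot: [3.142, 0.002, 3.138]
force: [0.1, -0.7, 0.1]
width: 0.043
```

Request:
send_rows --steps "0 0 0 0 -0.6;0 0 0 0 -0.6;0 0 0 0 -0.6;0 0 0 0 -0.6;0 0 0 0 -0.6"

```text
t: 27.55
eef_pos: [0.6469, 0.1069, 0.1777]
ee_rot: [-3.142, -0.0, 3.14]
force: [-0.0, 0.7, -0.3]
width: 0.0431
```

```bash
python3 - <<'E'
from h import *
plan([.653,.106,.046],np.pi)
w=wsnap('w28.png')
print(wonz(w,228,220,.098),wonz(w,425,220,.098))
E
```

```text
at [0.6469 0.1069 0.1777] rot [-3.142 -0.     3.14 ] t 27.6 w 0.0431 F [-0.   0.7 -0.3] units [-0.21 -0.03  4.39] rows>=4.4  turn -0.02
[0.6589663  0.03763601 0.098     ] [0.65957173 0.19657104 0.098     ]
```

View pics/w28.png

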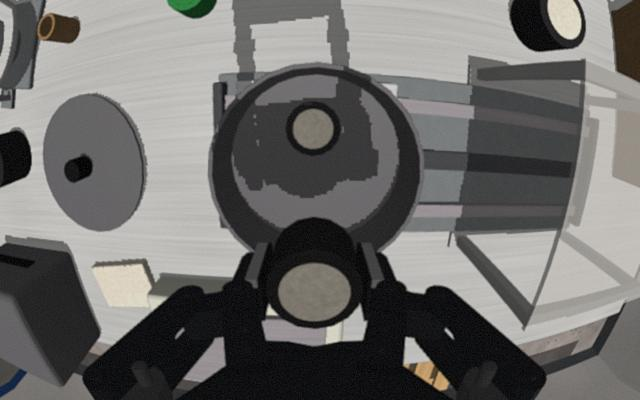

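```bash
python3 - <<'E'
from h import *
w=wsnap('w28.png')
c=np.array([.622,.105])
for c in ((.622,.105),(.622,.110)):
  q=np.array([wproj(w,[c[0]+.084*np.cos(k),c[1]+.084*np.sin(k),.098]) for k in np.linspace(0,6.283,200)]); print(c,q.min(0),q.max(0))
print(wonz(w,313,127,.076))
E
```

```text
(0.622, 0.105) [203.21936448  58.84165136] [421.58499707 271.62329321]
(0.622, 0.11) [209.24718115  58.84217528] [427.57005748 271.6101975 ]
[0.58926968 0.10557914 0.076     ]
```

Request:
send_rows --steps "-0.18 0 0.6 0 -0.6;0 0 1 0 -0.6;0 0 1 0 -0.6;0 0 0.8 0 -0.6;0 0 0.4 0 -0.6"

```text
t: 28.07
eef_pos: [0.6502, 0.1064, 0.0598]
ee_rot: [-3.141, -0.006, 3.14]
force: [-1.6, -0.9, -1.0]
width: 0.0429
```

Request:
send_rows --steps "0 0 0.2 0 -0.6;0 0 0.2 0 -0.6;0 0 0 0 -0.6;0 0 0 0 -0.6;0 0 0 0 -0.6"

```text
t: 28.48
eef_pos: [0.6547, 0.1068, 0.0535]
ee_rot: [3.141, 0.003, 3.139]
force: [0.1, -0.3, -1.6]
width: 0.0434
```

```bash
python3 - <<'E'
from h import *
plan([.653,.106,.046],np.pi)
w=wsnap('w29.png')
E
```

```text
at [0.6547 0.1068 0.0535] rot [3.141e+00 3.000e-03 3.139e+00] t 28.5 w 0.0434 F [ 0.1 -0.3 -1.6] units [ 0.06 -0.03  0.25] rows>=0.2  turn -0.02
```

View pics/w29.png

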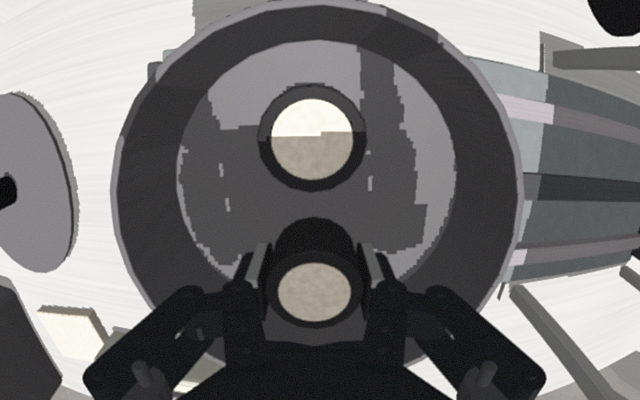

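Request:
send_rows --steps "0.05 0 0.15 0 -0.6;0 0 0.12 0 -0.6;0 0 0 0 -0.6;0 0 0 0 -0.6;0 0 0 0 -0.6"

```text
t: 28.95
eef_pos: [0.6524, 0.1068, 0.0449]
ee_rot: [3.141, 0.002, 3.139]
force: [-2.3, -0.3, 6.1]
width: 0.0428
```

Request:
send_rows --steps "0 0 0 0 0.35;0 0 0 0 0.35;0 0 0 0 0.35;0 0 0 0 0.35;0 0 -0.3 0 0.35"

```text
t: 29.37
eef_pos: [0.6495, 0.1065, 0.0503]
ee_rot: [-3.141, -0.005, 3.139]
force: [-0.2, -0.4, -0.2]
width: 0.0574
```

Request:
send_rows --steps "0 0 -0.8 0 0.35;0 0 -1 0 0.35;0 0 -1 0 0.35;0 0 -1 0 0.35;0 0 -0.4 0 0.35"

```text
t: 29.78
eef_pos: [0.6546, 0.107, 0.1844]
ee_rot: [3.141, 0.009, 3.139]
force: [0.8, -0.1, 0.8]
width: 0.0576
```

```bash
python3 - <<'E'
from h import *
plan([.622,-.18,.17],np.pi)
w=wsnap('w30.png');s=snap('side','s30.png')
E
```

```text
at [0.6546 0.107  0.1844] rot [3.141 0.009 3.139] t 29.8 w 0.0576 F [ 0.8 -0.1  0.8] units [ 1.07 -9.57  0.46] rows>=9.6  turn -0.02
```

View pics/w30.png

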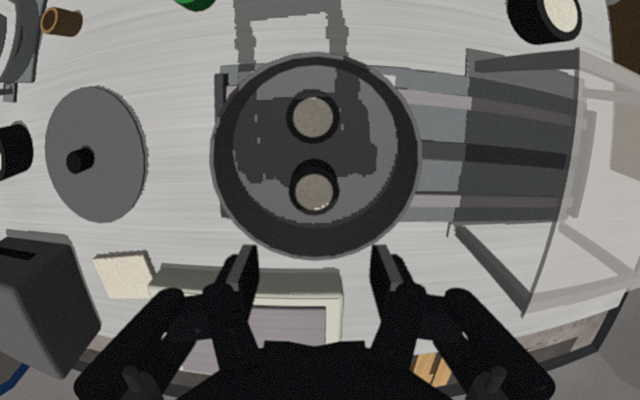

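View pics/s30.png

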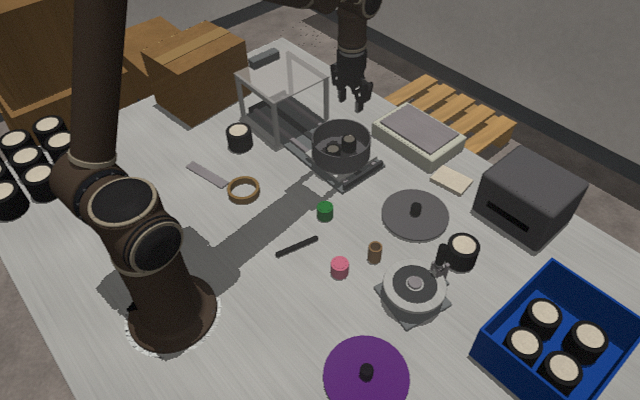

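```bash
python3 - <<'E'
from h import *
w=wsnap('w31.png')
for c in ((.622,.105),(.624,.108)):
  q=np.array([wproj(w,[c[0]+.084*np.cos(k),c[1]+.084*np.sin(k),.098]) for k in np.linspace(0,6.283,200)]); print(c,q.min(0),q.max(0))
  print(w['p'])
f=w['frame'];cv2.imwrite('pics/w31c.png',cv2.resize(f[40:270,200:430],None,fx=2.5,fy=2.5,interpolation=2))
E
```

```text
(0.622, 0.105) [204.21768705  49.03468542] [420.32724668 260.50606708]
[0.65427315 0.10694144 0.18264657]
(0.624, 0.108) [207.98862697  51.70293695] [423.68618001 262.52079594]
[0.65427315 0.10694144 0.18264657]
```

View pics/w31c.png

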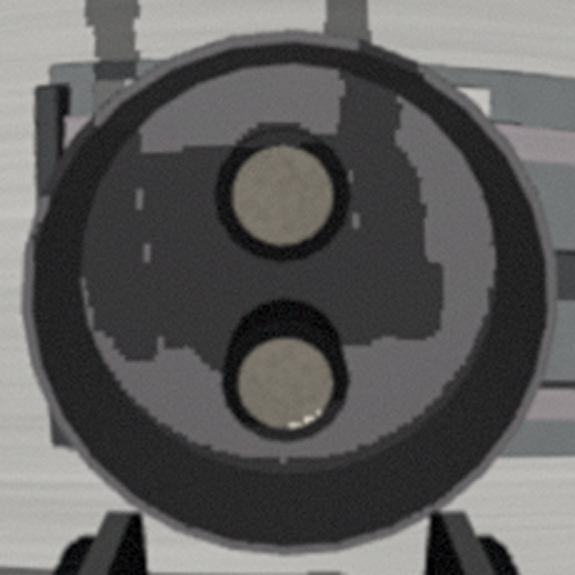

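Request:
send_rows --steps "0.1 -0.6 0 0 0.4;0.2 -1 0 0 0.4;0.2 -1 0 0 0.4;0.2 -1 0 0 0.4;0.2 -1 0 0 0.4"

```text
t: 30.35
eef_pos: [0.6216, -0.0321, 0.1748]
ee_rot: [3.141, -0.006, 3.14]
force: [-0.3, -0.3, 0.9]
width: 0.0597
```

Request:
send_rows --steps "0.1 -1 0 0 0.4;0 -1 0 0 0.4;0 -1 0 0 0.4;0 -1 0 0 0.4;0 -0.5 0 0 0.4"

```text
t: 30.77
eef_pos: [0.6188, -0.169, 0.1751]
ee_rot: [3.141, -0.005, 3.137]
force: [0.4, 0.1, -0.8]
width: 0.0599
```

Request:
send_rows --steps "0 -0.4 0 0 0.4;0 0 0 0 0.4;0 0 0 0 0.4;0 0 0 0 0.4;0 0 0 0 0.4"

```text
t: 31.18
eef_pos: [0.621, -0.1765, 0.1782]
ee_rot: [3.141, -0.001, 3.141]
force: [-0.7, 0.5, 0.2]
width: 0.0598
```

```bash
python3 - <<'E'
from h import *
plan([.622,-.18,.017],np.pi)
w=wsnap('w32.png')
print(wproj(w,[.622,-.18,.043]),wproj(w,[.622,-.18,.013]))
for c in ((.622,-.18),):
  q=np.array([wproj(w,[c[0]+.089*np.cos(k),c[1]+.089*np.sin(k),.013]) for k in np.linspace(0,6.283,200)]); print(c,q.min(0),q.max(0))
E
```

```text
at [ 0.621  -0.1765  0.1782] rot [ 3.141e+00 -1.000e-03  3.141e+00] t 31.2 w 0.0598 F [-0.7  0.5  0.2] units [-0.04 -0.12  5.37] rows>=5.4  turn -0.00
[310.81923444 186.73194799] [311.0655542  178.56606456]
(0.622, -0.18) [226.64143705  90.96589584] [395.82609393 255.04193911]
```

View pics/w32.png

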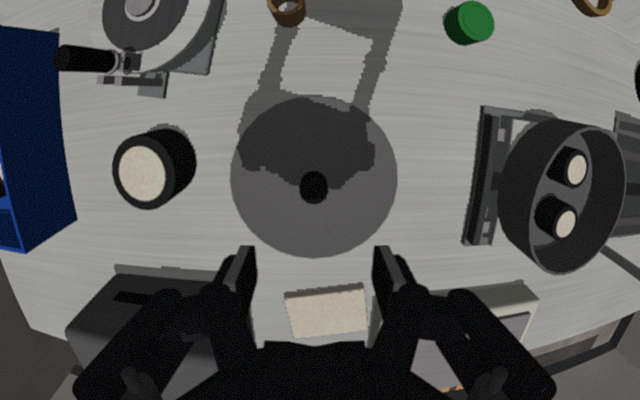

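Request:
send_rows --steps "-0.07 -0.03 0.8 0 0.2;0 0 1 0 0.2;0 0 1 0 0.2;0 0 1 0 0.2;0 0 0.8 0 0.2"

```text
t: 31.65
eef_pos: [0.6224, -0.1776, 0.0385]
ee_rot: [3.141, -0.002, 3.141]
force: [0.4, -1.0, -0.1]
width: 0.0515
```

Request:
send_rows --steps "0 0 0.3 0 0.2;0 0 0.1 0 0.2;0 0 0 0 0.2;0 0 0 0 0.2;0 0 0 0 0.2"

```text
t: 32.07
eef_pos: [0.6251, -0.1797, 0.0309]
ee_rot: [-3.14, 0.004, 3.14]
force: [-0.5, -0.6, -0.3]
width: 0.051
```

```bash
python3 - <<'E'
from h import *
plan([.623,-.1775,.017],np.pi)
w=wsnap('w33.png')
E
```

```text
at [ 0.6251 -0.1797  0.0309] rot [-3.14   0.004  3.14 ] t 32.1 w 0.0510 F [-0.5 -0.6 -0.3] units [0.07 0.07 0.46] rows>=0.5  turn -0.02
```

View pics/w33.png

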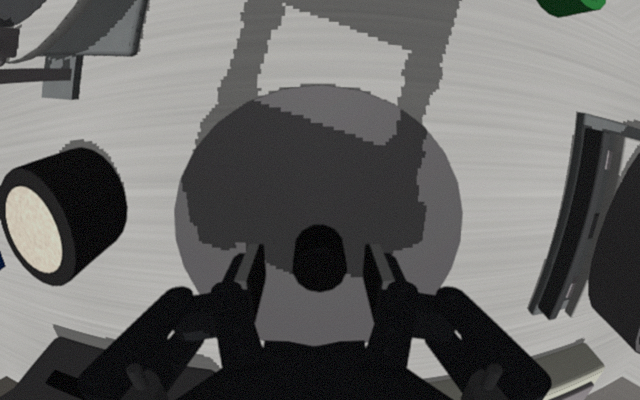

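Request:
send_rows --steps "0.05 0.05 0.25 0 0.2;0 0 0.2 0 0.2;0 0 0 0 0.2;0 0 0 0 0.2;0 0 0 0 0.2"

```text
t: 32.53
eef_pos: [0.6214, -0.1776, 0.0147]
ee_rot: [3.141, -0.0, 3.139]
force: [0.3, 0.8, 0.4]
width: 0.0511
```

```bash
python3 - <<'E'
from h import *
plan([.623,-.1775,.017],np.pi)
w=wsnap('w34.png')
print(wproj(w,[.623,-.1775,.043]),wproj(w,[.626,-.1775,.043]))
E
```

```text
at [ 0.6214 -0.1776  0.0147] rot [ 3.141 -0.     3.139] t 32.5 w 0.0511 F [0.3 0.8 0.4] units [-0.05  0.   -0.08] rows>=0.1  turn -0.02
[315.91689093 290.74738693] [315.90839782 296.04917054]
```

View pics/w34.png

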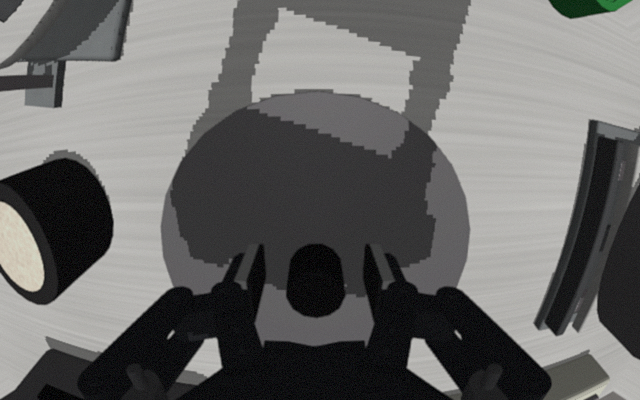

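Request:
send_rows --steps "-0.05 0 -0.06 0 0.2;0 0 0 0 -1;0 0 0 0 -1;0 0 0 0 -1;0 0 0 0 -1" --force 60

```text
t: 33.0
eef_pos: [0.6238, -0.1779, 0.0175]
ee_rot: [-3.141, 0.001, 3.139]
force: [0.9, 0.5, 3.2]
width: 0.0261
```

Request:
send_rows --steps "0 0 0 0 -1;0 0 0 0 -1;0 0 0 0 -1;0 0 -0.2 0 -1;0 0 -0.5 0 -1"

```text
t: 33.42
eef_pos: [0.6194, -0.1764, 0.0347]
ee_rot: [3.139, -0.008, 3.14]
force: [-0.1, -0.1, -1.4]
width: 0.0262
```

Request:
send_rows --steps "0 0 -0.8 0 -1;0 0 -1 0 -1;0 0 -1 0 -1;0 0 -1 0 -1;0 0 -1 0 -1"

```text
t: 33.83
eef_pos: [0.622, -0.1773, 0.1831]
ee_rot: [3.141, -0.002, 3.139]
force: [0.9, 0.3, -2.1]
width: 0.0262
```

Request:
send_rows --steps "0 0 -0.6 0 -1;0 0 0 0 -1;0 0 0 0 -1;0 0 0 0 -1;0 0 0 0 -1"

```text
t: 34.25
eef_pos: [0.6211, -0.177, 0.1969]
ee_rot: [3.14, -0.005, 3.139]
force: [0.0, 0.7, -2.4]
width: 0.0261
```

```bash
python3 - <<'E'
from h import *
plan([.623,.1065,.2],np.pi)
w=wsnap('w35.png');s=snap('side','s35.png')
E
```

```text
at [ 0.6211 -0.177   0.1969] rot [ 3.14  -0.005  3.139] t 34.2 w 0.0261 F [ 0.   0.7 -2.4] units [-0.04  9.45 -0.09] rows>=9.4  turn -0.02
```

View pics/w35.png

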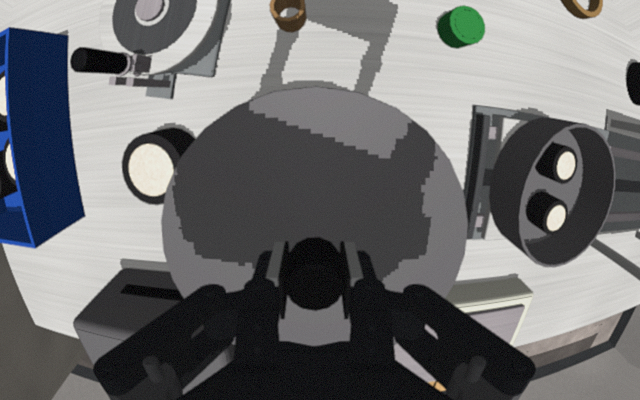

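View pics/s35.png

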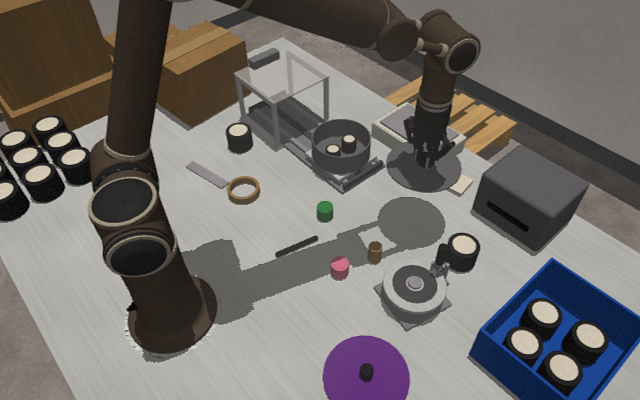

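Request:
send_rows --steps "0 0.4 0 0 -1;0 0.7 0 0 -1;0 0.9 0 0 -1;0 0.9 0 0 -1;0 0.9 0 0 -1"

```text
t: 34.77
eef_pos: [0.6227, -0.0618, 0.1989]
ee_rot: [3.141, -0.002, 3.139]
force: [0.1, 0.6, -1.8]
width: 0.0262
```

Request:
send_rows --steps "0 0.9 0 0 -1;0 0.9 0 0 -1;0 0.9 0 0 -1;0 0.9 0 0 -1;0 0.9 0 0 -1"

```text
t: 35.18
eef_pos: [0.6228, 0.0736, 0.1989]
ee_rot: [3.141, -0.002, 3.14]
force: [0.4, 0.8, -0.6]
width: 0.0262
```

Request:
send_rows --steps "0 0.7 0 0 -1;0 0.45 0 0 -1;0 0 0 0 -1;0 0 0 0 -1;0 0 0 0 -1"

```text
t: 35.6
eef_pos: [0.6235, 0.1051, 0.1994]
ee_rot: [-3.141, -0.001, 3.139]
force: [-0.5, 0.7, -2.2]
width: 0.0261
```

Request:
send_rows --steps "0 0 0.6 0 -1;0 0 0.6 0 -1;0 0 0.3 0 -1;0 0 0 0 -1;0 0 0 0 -1"

```text
t: 36.02
eef_pos: [0.6233, 0.1048, 0.1541]
ee_rot: [-3.141, -0.002, 3.138]
force: [0.6, -0.1, -1.9]
width: 0.0262
```

```bash
python3 - <<'E'
from h import *
plan([.623,.1065,.116],np.pi)
w=wsnap('w36.png');s=snap('side','s36.png')
cv2.imwrite('pics/s36c.png',cv2.resize(s['frame'][80:210,270:420],None,fx=5,fy=4.6,interpolation=2))
plan([.623,.1065,.116],np.pi)
E
```

```text
at [0.6233 0.1048 0.1541] rot [-3.141e+00 -2.000e-03  3.138e+00] t 36.0 w 0.0262 F [ 0.6 -0.1 -1.9] units [0.01 0.06 1.27] rows>=1.3  turn -0.03
at [0.6247 0.1053 0.1559] rot [3.141e+00 2.000e-03 3.139e+00] t 36.1 w 0.0265 F [ 0.   0.1 -3. ] units [0.06 0.04 1.33] rows>=1.3  turn -0.03
```

View pics/w36.png

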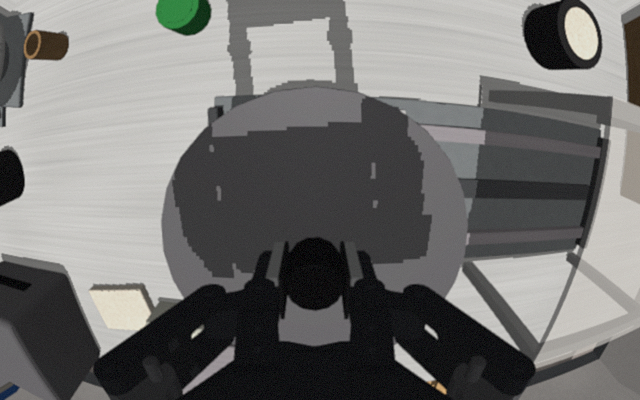

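View pics/s36c.png

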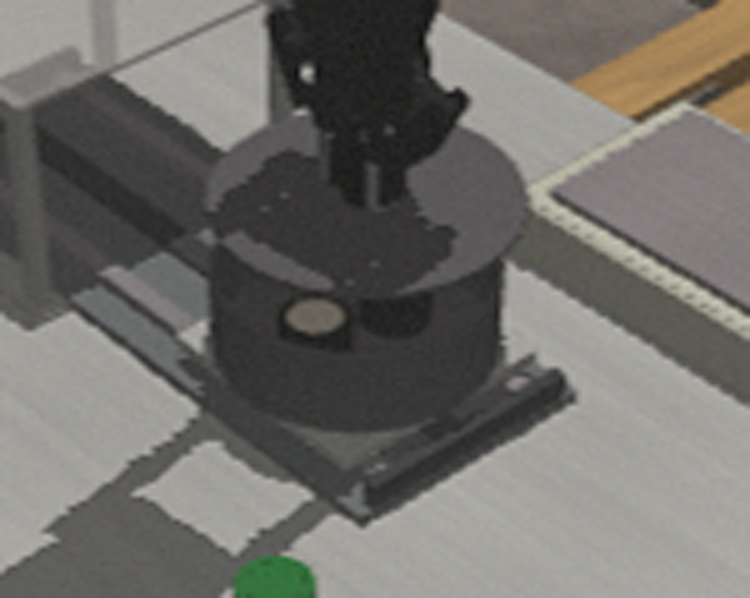

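Request:
send_rows --steps "0 0.03 0.4 0 -1;0 0 0.4 0 -1;0 0 0.3 0 -1;0 0 0.2 0 -1;0 0 0 0 -1"

```text
t: 36.53
eef_pos: [0.6216, 0.1066, 0.1129]
ee_rot: [-3.141, -0.005, 3.14]
force: [-0.1, 0.7, -2.5]
width: 0.0263
```

Request:
send_rows --steps "0 0 0.1 0 -1;0 0 0.1 0 -1;0 0 0 0 -1;0 0 0 0 -1;0 0 0 0 -1"

```text
t: 36.95
eef_pos: [0.6241, 0.1068, 0.1102]
ee_rot: [3.141, 0.001, 3.139]
force: [-0.6, -0.9, -1.4]
width: 0.0262
```

```bash
python3 - <<'E'
from h import *
s=snap('side','s37.png')
cv2.imwrite('pics/s37c.png',cv2.resize(s['frame'][80:210,270:420],None,fx=5,fy=4.6,interpolation=2))
plan([.623,.106,.1075],np.pi)
E
```

```text
at [0.6241 0.1067 0.1103] rot [3.142e+00 1.000e-03 3.139e+00] t 37.0 w 0.0266 F [-0.4  0.9 -2.4] units [ 0.04 -0.03  0.09] rows>=0.1  turn -0.02
```

View pics/s37c.png

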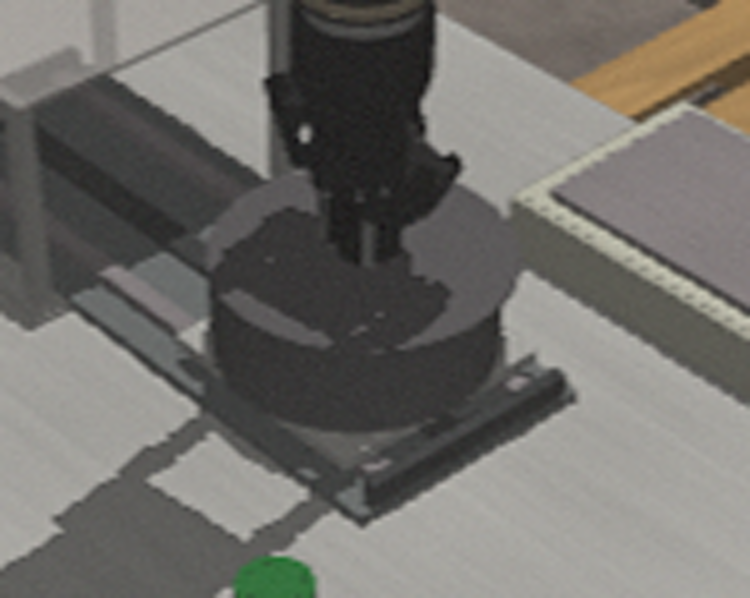

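Request:
send_rows --steps "0 0 0.06 0 -1;0 0 0.04 0 -1;0 0 0 0 -1;0 0 0 0 -1;0 0 0 0 -1"

```text
t: 37.42
eef_pos: [0.6241, 0.1068, 0.1075]
ee_rot: [3.141, 0.001, 3.139]
force: [-1.0, -0.0, 2.7]
width: 0.0263
```

Contact at the expected height (0.1075). Release and rise.

Request:
send_rows --steps "0 0 0 0 0;0 0 0 0 0;0 0 0 0 0;0 0 0 0 0;0 0 0 0 0"

```text
t: 37.83
eef_pos: [0.6237, 0.1067, 0.1066]
ee_rot: [-3.142, -0.0, 3.139]
force: [-0.2, -0.1, -0.5]
width: 0.0425
```

Request:
send_rows --steps "0 0 -0.3 0 0;0 0 -0.8 0 0;0 0 -1 0 0;0 0 -1 0 0;0 0 -0.5 0 0"

```text
t: 38.25
eef_pos: [0.626, 0.107, 0.2199]
ee_rot: [3.141, 0.007, 3.139]
force: [-0.6, -0.7, 1.2]
width: 0.0431
```

```bash
python3 - <<'E'
from h import *
plan([.623,.106,.1075],np.pi)
w=wsnap('w38.png');s=snap('side','s38.png')
cv2.imwrite('pics/s38c.png',cv2.resize(s['frame'][80:210,270:420],None,fx=5,fy=4.6,interpolation=2))
for c in ((.6235,.1065),):
  q=np.array([wproj(w,[c[0]+.089*np.cos(k),c[1]+.089*np.sin(k),.103]) for k in np.linspace(0,6.283,200)]); print(c,q.min(0),q.max(0),wproj(w,[*c,.133]))
  q=np.array([proj(s,[c[0]+.089*np.cos(k),c[1]+.089*np.sin(k),.103]) for k in np.linspace(0,6.283,200)]);print((q.min(0)-[270,80])*[5,4.6],(q.max(0)-[270,80])*[5,4.6])
E
```

```text
at [0.626  0.107  0.2199] rot [3.141 0.007 3.139] t 38.2 w 0.0431 F [-0.6 -0.7  1.2] units [ 0.13 -0.04  3.75] rows>=3.7  turn -0.02
(0.6235, 0.1065) [215.28914889  84.28179777] [412.66275026 274.31830093] [314.07299722 198.934244  ]
[197.87453775 168.5146824 ] [515.13677771 358.32495778]
```

View pics/w38.png

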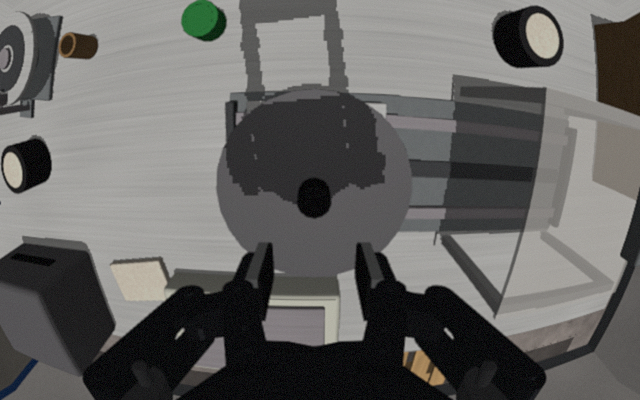

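View pics/s38c.png

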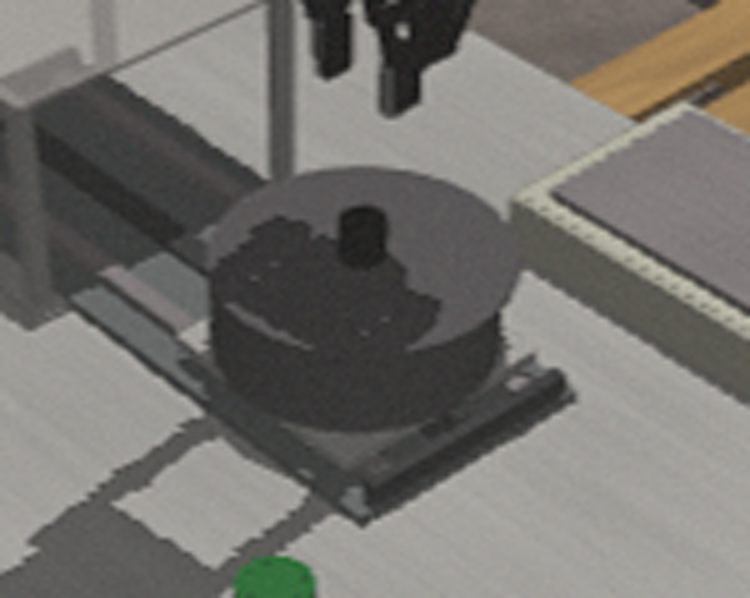

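Request:
send_rows --steps "0.1 -0.5 -0.1 0 0;0.25 -0.9 0 0 0;0.27 -0.95 0 0 0;0.27 -0.95 0 0 0;0.27 -0.95 0 0 0"

```text
t: 38.77
eef_pos: [0.5862, -0.0224, 0.2155]
ee_rot: [-3.141, -0.005, 3.14]
force: [0.1, 0.5, -0.5]
width: 0.0425
```

Request:
send_rows --steps "0.27 -0.95 0 0 0;0.27 -0.95 0 0 0;0.27 -0.95 0 0 0;0.27 -0.95 0 0 0;0.27 -0.95 0 0 0"

```text
t: 39.18
eef_pos: [0.5452, -0.1647, 0.2156]
ee_rot: [3.141, -0.004, 3.139]
force: [0.3, 0.3, 0.7]
width: 0.043
```

Request:
send_rows --steps "0.27 -0.95 0 0 0;0.27 -0.95 0 0 0;0.27 -0.95 0 0 0;0.27 -0.95 0 0 0;0.27 -0.95 0 0 0"

```text
t: 39.6
eef_pos: [0.5043, -0.3066, 0.2155]
ee_rot: [3.139, -0.004, 3.139]
force: [0.4, 0.1, 0.7]
width: 0.0426
```

Request:
send_rows --steps "0.25 -0.7 0 0 0;0.25 -0.5 0 0 0;0 0 0 0 0;0 0 0 0 0;0 0 0 0 0"

```text
t: 40.02
eef_pos: [0.4909, -0.3407, 0.2163]
ee_rot: [3.139, -0.002, 3.139]
force: [-1.0, -0.4, -0.4]
width: 0.0426
```

```bash
python3 - <<'E'
from h import *
plan([.4954,-.3478,.23],np.pi)
w=wsnap('w39.png')
cv2.imwrite('pics/w39c.png',cv2.resize(w['frame'][120:320,220:420],None,fx=3,fy=3,interpolation=2))
for P in ((.4954,-.3478),(.4954,-.343)): print([wproj(w,[*P,z]).round(1) for z in (.093,.153)])
E
```

```text
at [ 0.4909 -0.3407  0.2163] rot [ 3.139e+00 -2.000e-03  3.139e+00] t 40.0 w 0.0426 F [-1.  -0.4 -0.4] units [-0.15 -0.23 -0.46] rows>=0.5  turn -0.03
[array([306.6, 194.5]), array([304.9, 219.7])]
[array([311.9, 194.5]), array([311.6, 219.7])]
```

View pics/w39c.png

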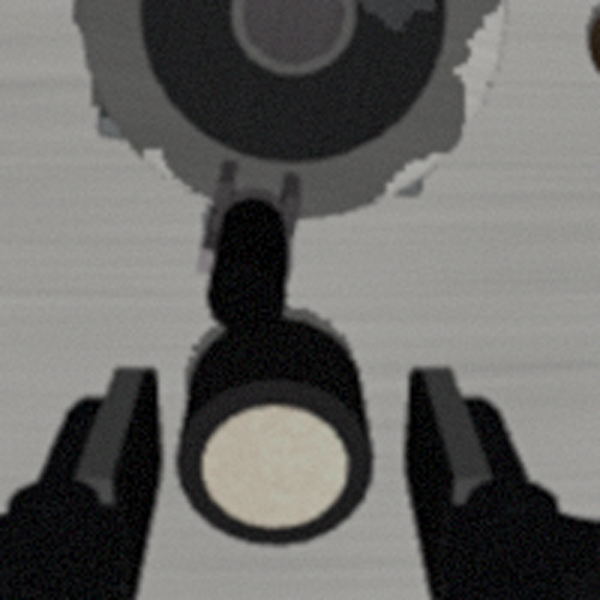

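Request:
send_rows --steps "-0.15 -0.27 0 0 0;0 0 0.5 0 0;0 0 0.8 0 0;0 0 0.8 0 0;0 0 0.6 0 0"

```text
t: 40.48
eef_pos: [0.4967, -0.3488, 0.1351]
ee_rot: [3.141, -0.001, 3.141]
force: [-0.0, 0.5, -0.5]
width: 0.0427
```

Request:
send_rows --steps "0 0 0.4 0 0;0 0 0.2 0 0;0 0 0 0 0;0 0 0 0 0;0 0 0 0 0"

```text
t: 40.9
eef_pos: [0.4976, -0.3503, 0.1203]
ee_rot: [-3.14, 0.002, 3.14]
force: [0.7, 0.0, -0.1]
width: 0.0426
```

```bash
python3 - <<'E'
from h import *
plan([.4954,-.3485,.11],np.pi)
w=wsnap('w40.png')
cv2.imwrite('pics/w40c.png',cv2.resize(w['frame'][180:380,220:420],None,fx=3,fy=3,interpolation=2))
E
```

```text
at [ 0.4976 -0.3503  0.1203] rot [-3.14e+00  2.00e-03  3.14e+00] t 40.9 w 0.0426 F [ 0.7  0.  -0.1] units [0.07 0.06 0.34] rows>=0.3  turn -0.02
```

View pics/w40c.png

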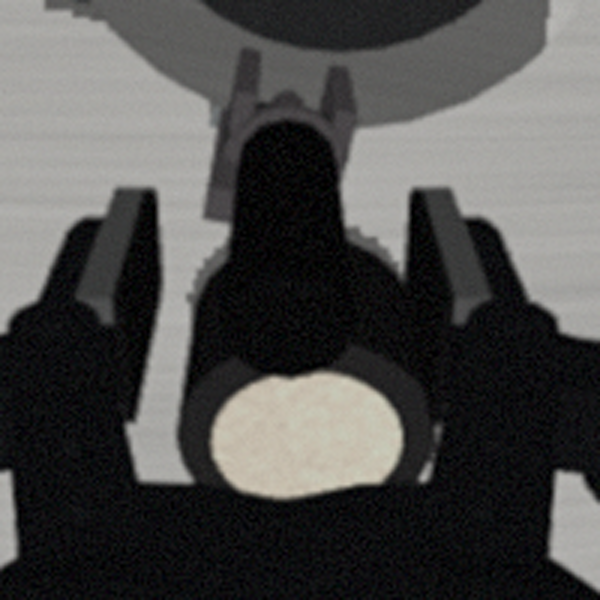

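Request:
send_rows --steps "0.05 0.04 0.25 0 0;0 0 0.07 0 0;0 0 0 0 -1;0 0 0 0 -1;0 0 0 0 -1" --force 30

```text
t: 41.37
eef_pos: [0.4947, -0.3493, 0.1092]
ee_rot: [-3.14, -0.0, 3.14]
force: [-0.4, -3.3, -1.8]
width: 0.019
```

Request:
send_rows --steps "0 0 0 0 -1;0 0 0 0 -1;0 0 0 0 -1;0 0 0 0 -1;0 0 0 0 -1"

```text
t: 41.78
eef_pos: [0.4948, -0.3492, 0.1092]
ee_rot: [-3.14, -0.0, 3.14]
force: [-1.9, -5.3, -1.0]
width: 0.0198
```

```bash
python3 - <<'E'
from h import *
plan([.4954,-.3485,.11],np.pi)
s=env.sense(); R=rot(s)
r=.062; az0=-.19; n=40
for k in range(20):
    a,b=az0-4*np.pi*k/n,az0-4*np.pi*(k+1)/n
    d=r*np.array([np.cos(b)-np.cos(a),np.sin(b)-np.sin(a),0])
    print(k+1,(R.T@d/.03).round(2)[:2], (np.array([.4345,-.336])+r*np.array([np.cos(b),np.sin(b)])).round(4))
E
```

```text
at [ 0.4948 -0.3492  0.1092] rot [-3.14 -0.    3.14] t 41.8 w 0.0198 F [-1.9 -5.3 -1. ] units [-0.02  0.02 -0.03] rows>=0.0  turn -0.02
1 [ 0.22 -0.61] [ 0.4888 -0.366 ]
2 [ 0.4  -0.51] [ 0.4769 -0.3813]
3 [ 0.53 -0.36] [ 0.4608 -0.3921]
4 [ 0.62 -0.18] [ 0.4422 -0.3975]
5 [0.65 0.02] [ 0.4228 -0.3969]
6 [0.61 0.22] [ 0.4045 -0.3903]
7 [0.51 0.4 ] [ 0.3892 -0.3784]
8 [0.36 0.53] [ 0.3784 -0.3623]
9 [0.18 0.62] [ 0.373  -0.3437]
10 [-0.02  0.65] [ 0.3736 -0.3243]
11 [-0.22  0.61] [ 0.3802 -0.306 ]
12 [-0.4   0.51] [ 0.3921 -0.2907]
13 [-0.53  0.36] [ 0.4082 -0.2799]
14 [-0.62  0.18] [ 0.4268 -0.2745]
15 [-0.65 -0.02] [ 0.4462 -0.2751]
16 [-0.61 -0.22] [ 0.4645 -0.2817]
17 [-0.51 -0.4 ] [ 0.4798 -0.2936]
18 [-0.36 -0.53] [ 0.4906 -0.3097]
19 [-0.18 -0.62] [ 0.496  -0.3283]
20 [ 0.02 -0.65] [ 0.4954 -0.3477]
```

Request:
send_rows --steps "0.22 -0.61 0 0 -1;0.4 -0.51 0 0 -1;0.53 -0.36 0 0 -1;0.62 -0.18 0 0 -1;0.65 0.02 0 0 -1"

```text
t: 42.2
eef_pos: [0.4244, -0.3981, 0.1093]
ee_rot: [-3.141, 0.006, 3.138]
force: [4.7, -1.0, -2.3]
width: 0.019
```

Request:
send_rows --steps "0.61 0.22 0 0 -1;0.51 0.4 0 0 -1;0.36 0.53 0 0 -1;0.18 0.62 0 0 -1;-0.02 0.65 0 0 -1"

```text
t: 42.62
eef_pos: [0.3728, -0.325, 0.1093]
ee_rot: [-3.14, 0.002, 3.138]
force: [3.3, -4.4, -4.2]
width: 0.019
```

```bash
python3 - <<'E'
from h import *
plan([.3736,-.3243,.11],np.pi)
w=wsnap('w41.png');t=snap('top','t41.png')
plan([.3736,-.3243,.11],np.pi)
E
```

```text
at [ 0.3728 -0.325   0.1093] rot [-3.140e+00  2.000e-03  3.138e+00] t 42.6 w 0.0190 F [ 3.3 -4.4 -4.2] units [-0.03  0.02 -0.02] rows>=0.0  turn -0.04
at [ 0.3738 -0.3211  0.1092] rot [3.137e+00 2.000e-03 3.139e+00] t 42.7 w 0.0190 F [2.5 3.  0. ] units [ 0.01 -0.11 -0.03] rows>=0.1  turn -0.03
```

View pics/t41.png

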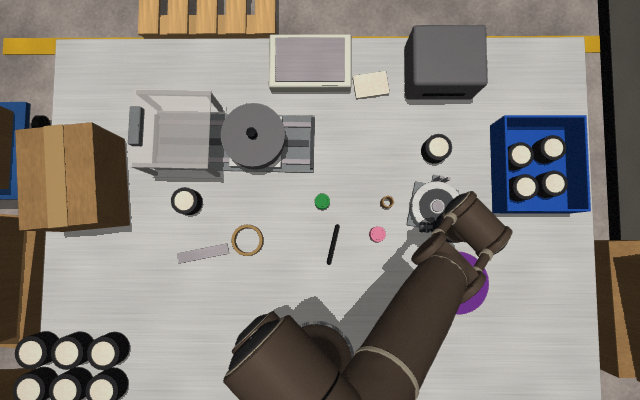

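View pics/w41.png

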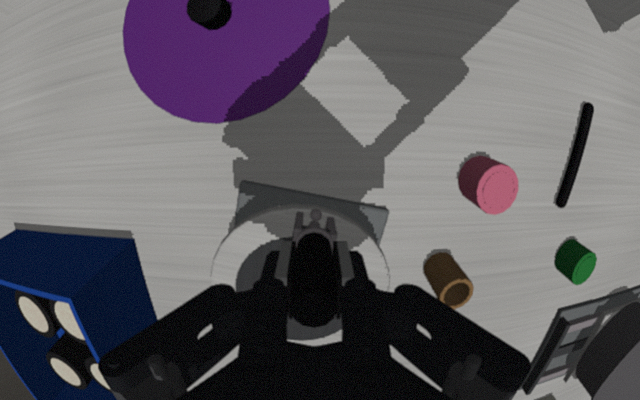

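Winding back is going well; continue.

Request:
send_rows --steps "-0.22 0.61 0 0 -1;-0.4 0.51 0 0 -1;-0.53 0.36 0 0 -1;-0.62 0.18 0 0 -1;-0.65 -0.02 0 0 -1"

```text
t: 43.13
eef_pos: [0.4452, -0.2754, 0.1093]
ee_rot: [-3.141, -0.003, -3.142]
force: [-6.6, -7.8, -0.2]
width: 0.019
```

Request:
send_rows --steps "-0.61 -0.22 0 0 -1;-0.51 -0.4 0 0 -1;-0.36 -0.53 0 0 -1;-0.18 -0.62 0 0 -1;0.02 -0.65 0 0 -1"

```text
t: 43.55
eef_pos: [0.4957, -0.3462, 0.1093]
ee_rot: [3.136, -0.002, 3.14]
force: [-2.3, 4.3, 4.6]
width: 0.019
```

Request:
send_rows --steps "0.22 -0.61 0 0 -1;0.4 -0.51 0 0 -1;0.53 -0.36 0 0 -1;0.62 -0.18 0 0 -1;0.65 0.02 0 0 -1"

```text
t: 43.97
eef_pos: [0.4243, -0.3982, 0.1094]
ee_rot: [3.141, 0.005, 3.138]
force: [5.5, 1.1, -1.5]
width: 0.0191
```

```bash
python3 - <<'E'
from h import *
plan([.4228,-.3969,.11],np.pi)
t=snap('top','t42.png')
w=wsnap('w42.png')
plan([.4228,-.3969,.11],np.pi)
E
```

```text
at [ 0.4243 -0.3982  0.1094] rot [3.141 0.005 3.138] t 44.0 w 0.0191 F [ 5.5  1.1 -1.5] units [ 0.05  0.04 -0.02] rows>=0.1  turn -0.04
at [ 0.42   -0.3971  0.1093] rot [ 3.139e+00 -3.000e-03  3.138e+00] t 44.1 w 0.0192 F [-3.9 -0.9  1.8] units [-0.09  0.01 -0.02] rows>=0.1  turn -0.03
```

View pics/w42.png

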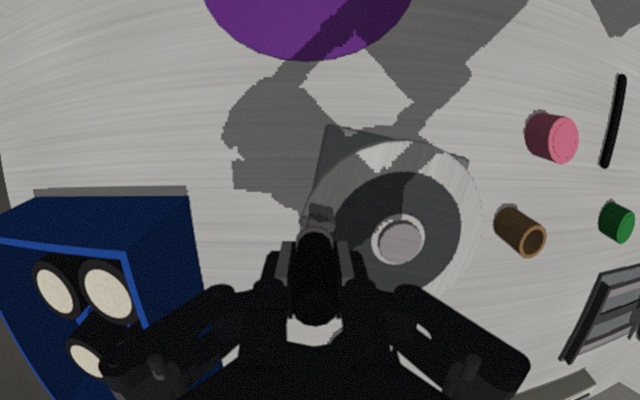

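Request:
send_rows --steps "0.61 0.22 0 0 -1;0.51 0.4 0 0 -1;0.36 0.53 0 0 -1;0.18 0.62 0 0 -1;-0.02 0.65 0 0 -1"

```text
t: 44.48
eef_pos: [0.3727, -0.3257, 0.1095]
ee_rot: [-3.139, -0.0, 3.139]
force: [1.6, -3.5, -3.0]
width: 0.0195
```

Request:
send_rows --steps "-0.22 0.61 0 0 -1;-0.4 0.51 0 0 -1;-0.53 0.36 0 0 -1;-0.62 0.18 0 0 -1;-0.65 -0.02 0 0 -1"

```text
t: 44.9
eef_pos: [0.4455, -0.2754, 0.1094]
ee_rot: [-3.14, -0.004, -3.141]
force: [-4.9, -7.8, 0.7]
width: 0.019
```

Request:
send_rows --steps "-0.61 -0.22 0 0 -1;-0.51 -0.4 0 0 -1;-0.36 -0.53 0 0 -1;-0.18 -0.62 0 0 -1;0.02 -0.65 0 0 -1"

```text
t: 45.32
eef_pos: [0.4955, -0.3462, 0.1093]
ee_rot: [3.136, -0.003, 3.141]
force: [-4.0, 5.8, 5.5]
width: 0.0193
```

Request:
send_rows --steps "0.02 -0.1 0 0 -1;0 0 0 0 -1;0 0 0 0 -1;0 0 0 0 -1;0 0 0 0 -1"

```text
t: 45.73
eef_pos: [0.4947, -0.3498, 0.1094]
ee_rot: [3.139, -0.0, 3.14]
force: [0.2, 5.5, 5.1]
width: 0.0193
```

```bash
python3 - <<'E'
from h import *
plan([.4954,-.3478,.11],np.pi)
t=snap('top','t43.png')
w=wsnap('w43.png')
E
```

```text
at [ 0.4947 -0.3498  0.1094] rot [ 3.139 -0.     3.14 ] t 45.7 w 0.0193 F [0.2 5.5 5.1] units [-0.02  0.07 -0.02] rows>=0.1  turn -0.02
```

View pics/t43.png

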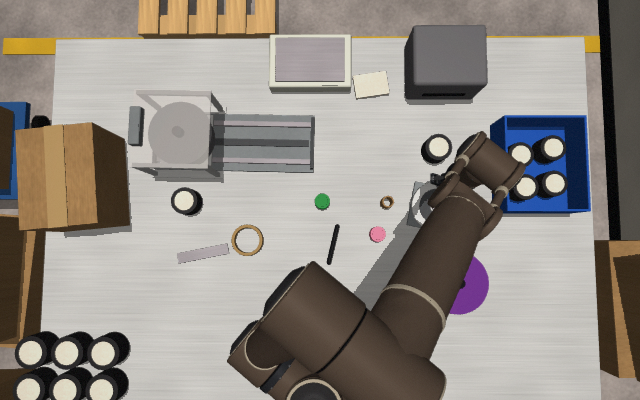

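View pics/w43.png

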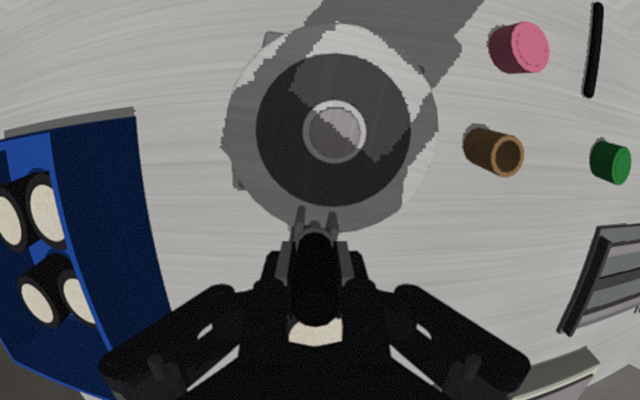

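Request:
send_rows --steps "0.02 -0.1 0 0 -1;0 0 0 0 -1;0 0 0 0 -1;0 0 0 0 0;0 0 0 0 0"

```text
t: 46.25
eef_pos: [0.4944, -0.3547, 0.1092]
ee_rot: [-3.139, 0.001, 3.141]
force: [0.0, 0.2, -0.1]
width: 0.0418
```

Request:
send_rows --steps "0 0 0 0 0;0 0 0 0 0;0 0 -0.5 0 0;0 0 -1 0 0;0 0 -1 0 0"

```text
t: 46.67
eef_pos: [0.4924, -0.3541, 0.183]
ee_rot: [3.14, -0.003, 3.139]
force: [0.7, -0.4, -1.1]
width: 0.0428
```

Request:
send_rows --steps "0 0 -1 0 0;0 0 -1 0 0;1 0.3 -0.5 0 0;1 0.3 0 0 0;1 0.3 0 0 0"

```text
t: 47.08
eef_pos: [0.4038, -0.3283, 0.261]
ee_rot: [-3.138, 0.003, 3.14]
force: [-0.7, -0.2, 0.3]
width: 0.0428
```

Request:
send_rows --steps "1 0.3 0 0 0;0 0 0 0 0;0 0 0 0 0;0 0 0 0 0;0 0 0 0 0"

```text
t: 47.5
eef_pos: [0.3749, -0.3191, 0.2597]
ee_rot: [-3.14, 0.001, 3.139]
force: [-0.4, -1.1, -0.5]
width: 0.0427
```

```bash
python3 - <<'E'
from h import *
plan([.4954,-.3478,.11],np.pi)
t=snap('top','t44.png');s=snap('side','s44.png')
a=cv2.resize(t['frame'][160:250,390:490],None,fx=4,fy=4,interpolation=2);b=cv2.resize(s['frame'][240:330,365:465],None,fx=4,fy=4,interpolation=2)
a2=cv2.resize(t['frame'][85:185,120:230],(400,300),interpolation=2);b2=cv2.resize(s['frame'][50:150,225:335],(400,300),interpolation=2)
o=np.vstack([np.hstack([a,b]),np.hstack([a2,b2])]);cv2.imwrite('pics/c44.png',cv2.resize(o,None,fx=.9,fy=.9))
E
```

```text
at [ 0.3749 -0.3191  0.2597] rot [-3.140e+00  1.000e-03  3.139e+00] t 47.5 w 0.0427 F [-0.4 -1.1 -0.5] units [-4.01 -0.94  5.  ] rows>=5.0  turn -0.02
```

View pics/c44.png

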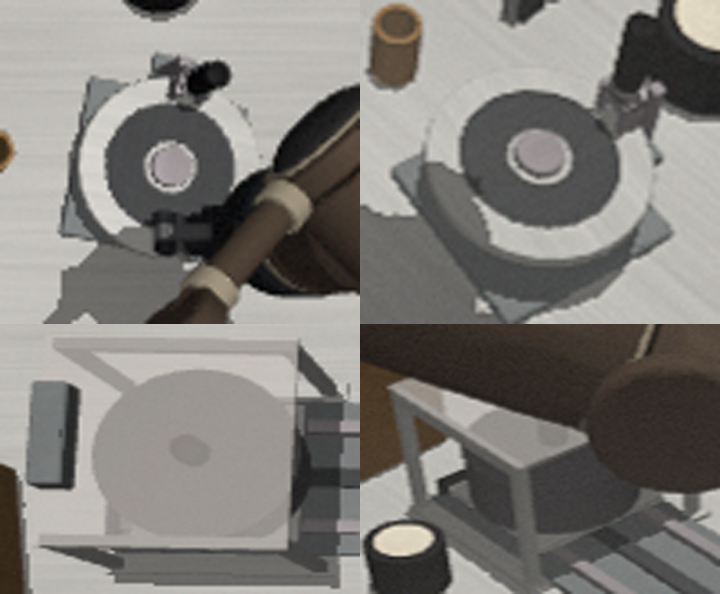

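```bash
python3 - <<'E'
from h import *
t=env.snapshot('top');s=env.snapshot('side')
print('knob px expect',proj(t,[.6235,.1065+.27,.133]),'meas',onz(t,178.1,131.7,.133))
P=[.4954,-.3478]
for z in (.093,.153): print(((proj(t,[*P,z])-[390,160])*3.6).round(),((proj(s,[*P,z])-[365,240])*3.6+[360,0]).round())
E
```

```text
knob px expect [175.32410966 133.83555708] meas [0.62932915 0.3691498  0.133     ]
[191.  83.] [622.  82.]
[213.  73.] [638.  23.]
```

```bash
python3 - <<'E'
from h import *
print(env.sign_off()); print(env.sense()['t'])
E
```

```text
the job is handed in; nothing more can be done
None
the job is handed in; nothing more can be done
```

I finished the job and handed it in at about 48 s of the 210 s allowed. `sign_off` gave no verdict, so the results below are from my own checks.

- **Crank:** My first grip slipped off the handle partway up. I pushed it the rest of the way with closed fingers until it latched. In the last pictures it stands upright, within about a pixel of where it should be.
- **Winding out:** Two full turns brought the shuttle to its stop at the loading end, where I felt about 10 N of resistance. The fingers never touched the shuttle or the tub.
- **Rolls:** Only two small rolls were on the table. Both stood upright side by side on the tub floor, about 33 mm either side of its middle, before the lid went on. They cannot be seen now.
- **Lid:** It made contact at the expected height (TCP 0.1075 m) and looked level after I released it, about 3 to 4 mm off centre at most.
- **Winding back:** Two turns back brought the crank to its starting position. That puts the shuttle about 1 mm from fully parked. The arm was clear of everything at hand-in.

One check disagreed. Through the guard, the top camera put the lid's knob 4 to 7 mm short of where it should be along the rails. I put this down to camera calibration and the lid's small offset, because the shuttle is geared to the wheel and the wheel was back at its start. Even if that reading were right, it is within the 10 mm limit.

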